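# Case the last drawn tube and latch the lid down

### The job

Lay the loose glass tube from the bench gently in the empty cradle of the blue storage case, beside the other two tubes, and close the lid without slamming it. The sponge strip holds the lid ajar, so press it down at the red latch - firmly, but no harder than it needs - and turn the latch clockwise as far as it goes, so that its tongue passes under the keeper (never forcing it against the keeper: if it stops there, press further) and the lid stays held down when you let go. Leave the other tubes and the bench things where they are.

Things in the scene. Friction and masses are not known exactly. Their poses are not given: they have to be found in the camera images.
- tube_case: blue steel case for glass tubes, fixed, 164 mm deep (x) by 210 mm wide (y), rim 65 mm high (front 60), walls 4 mm. Origin: centre of its underside on the bench; x from its front (latch side, near the robot) to the hinge, z up. Two white combs at y = +-45 mm (14 mm thick, round teeth 48 mm high) carry three cradles along y at x = -40, -6, +28 mm: slots 17 mm wide at the foot, floor 34 mm high
- empty_cradle (a point): where the centre of the loose tube belongs: middle of the free cradle, 5 mm above the slot floor (39 mm above the bench); its x axis lies along the cradle. Any of the three cradles can be the free one
- loose_tube_mid (a point): centre of the loose drawn-glass tube that lies on the bench, 138 mm long (its x axis) and 10 mm thick, fragile, 12 g
- cased_tube_a_mid (a point): centre of a glass tube already in the case, 138 mm long, 9 mm thick, x axis along it
- cased_tube_b_mid (a point): centre of the other glass tube in the case, 146 mm long, 10 mm thick, x axis along it
- lid (a joint): lid angle, rad: about 0 with the sponge squashed solid, 0.05 resting on the free sponge, 0.01 to 0.03 when held by the latch (each shifts with the strip's height); starts open near 1.8. Upright it stays where it is left; below about 1.2 it sinks shut by itself on a damped hinge (0.8 rad/s)
- lid_hinge (a point): middle of the lid's hinge axis (along y), 86 mm behind the case's origin and 72 mm above the bench. The lid, an aluminium frame with a clear pane, is 214 mm wide and 8 mm thick and reaches 174 mm from the axis; a 56 mm wide rounded ear in the middle of its free edge carries the latch
- lid_edge (a point): middle of the lid's free edge, on its outer face, 172 mm from the hinge axis and 4 mm from the lid's mid-plane; z is the outward normal of the lid (up when shut)
- latch (a joint): latch angle, rad: 0 open (tongue and bar parallel to the case's front), 1.57 locked (a quarter turn clockwise from above, tongue towards the case). Stays where left (0.05 N m), starts anywhere up to 1.4. Beyond 0.5 the tongue catches on the keeper lip as the lid comes down: lift the lid a little and turn it back first. It passes freely under the lip only while 10 to 15 N press down at the latch
- latch_grip (a point): centre of the red bar handle, on the latch axis, 198 mm from the hinge axis; the bar is 46 mm long (its y axis), 12 mm thick (x) and 23 mm tall (z, away from the lid), on a round black skirt 52 mm across whose face lies 11 mm below this point
- oil_bottle: small brown dropper bottle, 33 x 34 x 102 mm, bystander; origin under its centre
- empty_cup: pale cup, 60 mm wide, 101 mm tall, bystander; origin under its centre
- crucible: white crucible, 50 mm wide, 42 mm tall, bystander; origin under its centre
- open_wrench: steel wrench 168 mm long lying on the bench, bystander; origin under its centre
- strip_place (a point): point on the case's front wall, 56 mm above the bench, where the underside of the keeper lip (70 mm wide, 13 mm deep) is meant to be. The lip's steel strip is screwed on through slots and sits anywhere within 2 mm above or below, unmeasured: feel for it. With it goes the black sponge strip, 9 x 176 mm, on the front rim, top 20 mm above the lip's underside: it gives 8 mm (2600 N/m), then is solid

How it is judged:
By the outcome, as a careful person would: the job done as asked, in the order asked, and still so for the second after the job is handed in, with the robot touching nothing.
It also fails if it takes over 67 s, if anything falls off the work surface, if the arm or the gripper's body presses on something with over 40 N, if the wrist force passes 120 N, or if a joint passes its speed limit or range.

### The arm

A 6-joint arm with a two-finger parallel gripper is mounted at the origin on a cart in front of the work surface, level with it; the furniture and walls round the work are solid. World frame = base frame: x ahead of the robot, y to its left, z up, the work surface at z = 0. Lengths are in m, angles in rad, forces in N, time in s.
With the tool pointing down it reaches from about 0.2 to 0.875 m from the base axis. Payload 3.4 kg.
Tool frame: the origin (TCP) lies where the fingers leave the gripper's body, on its centre line; the fingertips stand 97 mm ahead of it and the grasp point (between the pads) lies 78 mm ahead of it (bot.tip_extent is the distance from the TCP to the fingertips, in m); y points along the fingers, x is the direction in which the jaws open and shut, and the axes are right-handed (so a half turn about y gives the same grasp; the last joint's range is limited). The gripper opens to 94 mm and grips with 3 to 60 N. Pads are 16 mm wide; open, the fingers measure 119 mm over their backs; the gripper's body (75 mm by 177 mm) begins 78 mm behind the grasp point.
Start: joints at [1.173, 0.276, 1.505, -0, 1.361, -0.121], TCP at [0.157, 0.553, 0.303] pointing down, gripper open.
Joint ranges: [-2.89, 2.89], [-0.75, 2.08], [0.22, 2.7], [-1.18, 4.32], [0.11, 2.71], [-2.7, 2.7]. Speed limits (rad/s): [2.57, 2.57, 3.14, 3.14, 3.14, 3.14].

### API

Orientations are given as a unit quaternion [x, y, z, w].
In Python, from workcell import monitor, imaging, bot, boxes_of, place_of gives the robot as it stands.
- The arm moves only by the shell command python3 -m pendant 'ROWS'. ROWS is JSON, a list that holds one entry, the list of rows, each a list of 7 numbers: the shift along the tool's x, y, z in cm, then the turn, a rotation vector about the tool's x, y, z in rad, then the finger opening in cm, from 0 to 9.4. A call has 1 to 20 rows; each row is the pose to reach, as a shift and turn from the pose commanded when the call began, along the tool's axes at that moment; what a row does not reach only later rows make up. A row lasts 1/12 s, in which the tool goes at most 41.7 mm and 7.16 degrees, less where a joint would pass 70% of its speed; a pose out of reach is approached as far as the arm can. A call with a gripper value outside its range is refused whole. The fingers move at their own pace and stop on an object; the grip force is fixed at half the most. Time passes only in rows, so rows that repeat a pose let the fingers close. It gives the time, the measured TCP pose, the force and the opening at its end, in the units of the state.
- monitor.read_state(): the state, without advancing time (a new reading comes with each control period).
- imaging.capture(name): name is "scene" or "top" or "wrist"; returns the picture (400x640x3 uint8, blue, green, red); there is no depth.
- imaging.camera_info(name): a dict with "camera_matrix" (3x3 intrinsics, pixels), "T" (4x4, takes a point from camera to world coordinates); the wrist camera has in their place "mount" (4x4, takes a point from camera to tool coordinates, whose origin is the TCP and whose axes are the tool frame's). Camera axes: x right, y up, looking along -z (the intrinsics and any distortion apply to the point x, -y, -z); pixel columns grow to the right and rows downward; lengths in m; the calibration is good to about 2 mm. A picture is of the moment at which its call begins: read the wrist's pose just before it. camera_info takes no time and is no camera call.
- bot.finish_job(): hands the job in, once; it reports no verdict.
Trained networks look in the newest picture that a camera, given by its name, has taken for a name from the list of things; names that differ only in an ending like _2 or _b are one class to them, and where a whole thing is asked for, a point or a joint stands for the part that bears it (a point fixed in the world has none). Each returns a list of dicts, best first, with "confidence" (0 to 1); they miss things now and then, are a little off and sometimes report something else, mostly with a low value. They report only what shows in the picture. A call takes as long as a camera call.
- boxes_of(camera, target): "uv" ([column, row] in pixels, amid what is visible of it).
- place_of(camera, target): "uv" ([column, row] in pixels: a listed point, or the origin of a listed thing).
The state is a dict: "clock": time; "joint_positions": joint angles; "joint_vel": joint speeds; "tau": joint torques, N m; "tool_pos": TCP position; "tcp_rot": TCP orientation; "force": force on the tool from outside, world axes, zero at the start; "wrist_torque": the same for the moment, N m; "width": finger opening in m.
Only numpy, scipy, OpenCV 4.12 (cv2) and the standard library are available. Lean on these libraries where they do the work, as an engineer would, in place of code of your own. Each camera call takes 0.05 s, during which the arm holds its last target.

## Working session

There is one attempt and no reset: what is moved stays moved. The work goes in short steps, Python scripts to look and compute and a shell command to move; the robot and the scene stay as the last step left them, time stands still between calls to the robot, and variables do not carry over. Pictures are saved under pics/ and viewed, and the job is handed in when it is done.

```bash
ls; mkdir -p pics; python3 - <<'E'
from workcell import monitor, imaging, bot, boxes_of, place_of
import cv2, numpy as np
np.set_printoptions(precision=4,suppress=True)
for c in ["scene","top","wrist"]:
    im=imaging.capture(c); cv2.imwrite(f"pics/a_{c}.png",im)
    i=imaging.camera_info(c); print(c,{k:np.array(v) if not isinstance(v,str) else v for k,v in i.items()})
print(monitor.read_state())
E
```

```text
pics
scene {'camera_matrix': array([[464.7904,   0.    , 322.3856],
       [  0.    , 464.7904, 200.426 ],
       [  0.    ,   0.    ,   1.    ]]), 'T': array([[ 0.4258,  0.6298, -0.6497, -0.1193],
       [-0.9046,  0.2796, -0.3218, -0.3112],
       [-0.021 ,  0.7247,  0.6887,  0.8249],
       [ 0.    ,  0.    ,  0.    ,  1.    ]])}
top {'camera_matrix': array([[513.6036,   0.    , 328.4542],
       [  0.    , 513.6036, 204.4242],
       [  0.    ,   0.    ,   1.    ]]), 'T': array([[-0.0244,  0.9902, -0.1378,  0.3872],
       [-0.9997, -0.0243,  0.0024,  0.0359],
       [-0.0009,  0.1378,  0.9905,  1.1753],
       [ 0.    ,  0.    ,  0.    ,  1.    ]])}
wrist {'camera_matrix': array([[305.8575,   0.    , 316.4508],
       [  0.    , 305.8575, 199.0781],
       [  0.    ,   0.    ,   1.    ]]), 'mount': array([[ 1.    , -0.0004,  0.0003, -0.0015],
       [ 0.0004,  0.2391, -0.971 , -0.0822],
       [ 0.0003,  0.971 ,  0.2391,  0.0685],
       [ 0.    ,  0.    ,  0.    ,  1.    ]])}
{'clock': 0.15, 'joint_positions': array([ 1.173 ,  0.2764,  1.5058,  0.    ,  1.3607, -0.121 ]), 'joint_vel': array([ 0.0005, -0.0011, -0.0027,  0.0004, -0.0004, -0.0004]), 'tau': array([  0.0008, -40.4932, -23.7431,   0.0701,   0.0315,  -0.0001]), 'tool_pos': array([0.157 , 0.5528, 0.302 ]), 'tcp_rot': array([ 0.5644,  0.4258, -0.4266, -0.564 ]), 'force': array([-0.057 ,  1.1132, -0.017 ]), 'wrist_torque': array([ 0.0095, -0.0338,  0.0214]), 'width': 0.0940429543803282}
```

View images.

View pics/a_scene.png

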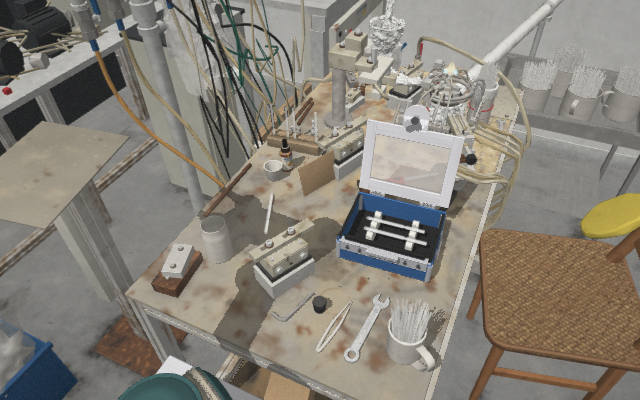

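View pics/a_top.png

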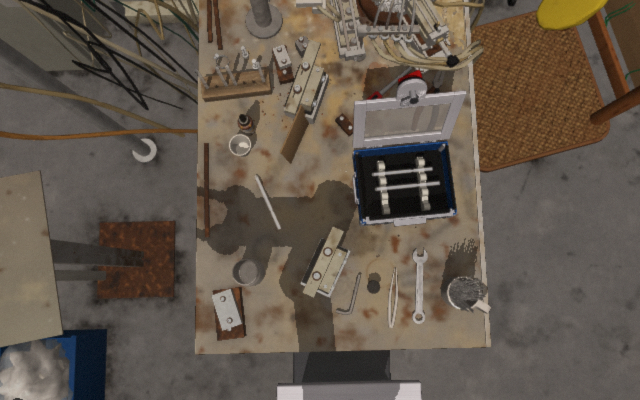

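View pics/a_wrist.png

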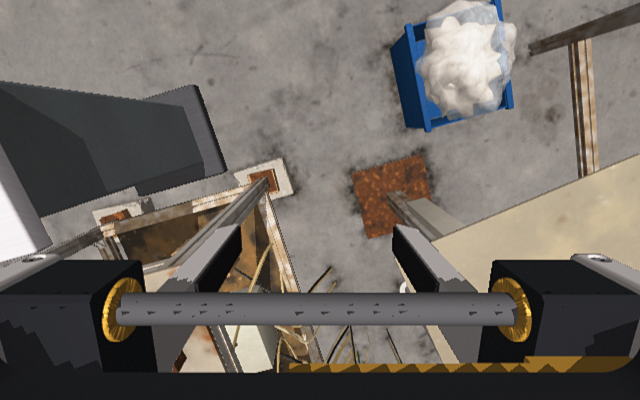

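```bash
cat > h.py <<'E'
from workcell import monitor, imaging, bot, boxes_of, place_of
import cv2, numpy as np
from scipy.spatial.transform import Rotation as R
np.set_printoptions(precision=4,suppress=True)
def ray(c,uv,tool=None):
    i=imaging.camera_info(c); K=np.array(i["camera_matrix"])
    if "T" in i: T=np.array(i["T"])
    else:
        p,q=tool; A=np.eye(4);A[:3,:3]=R.from_quat(q).as_matrix();A[:3,3]=p;T=A@np.array(i["mount"])
    d=np.linalg.inv(K)@[uv[0],uv[1],1]; d=np.array([d[0],-d[1],-d[2]])
    return T[:3,3],T[:3,:3]@d
def onz(c,uv,z,tool=None):
    o,d=ray(c,uv,tool); return o+d*(z-o[2])/d[2]
def proj(c,P,tool=None):
    i=imaging.camera_info(c); K=np.array(i["camera_matrix"])
    if "T" in i: T=np.array(i["T"])
    else:
        p,q=tool; A=np.eye(4);A[:3,:3]=R.from_quat(q).as_matrix();A[:3,3]=p;T=A@np.array(i["mount"])
    q=np.linalg.inv(T)@np.append(P,1); v=K@[q[0],-q[1],-q[2]]; return v[:2]/v[2]
def tri(rs):
    A=np.zeros((3,3));b=np.zeros(3)
    for o,d in rs:
        d=d/np.linalg.norm(d);M=np.eye(3)-np.outer(d,d);A+=M;b+=M@o
    P=np.linalg.solve(A,b)
    return P,[np.linalg.norm(np.cross(P-o,d/np.linalg.norm(d))) for o,d in rs]
E
python3 - <<'E'
from h import *
q=monitor.read_state()['tcp_rot']; print(R.from_quat(q).as_matrix())
for t in ["tube_case","empty_cradle","loose_tube_mid","cased_tube_a_mid","lid_hinge","lid_edge","latch_grip","strip_place","crucible","oil_bottle","empty_cup","open_wrench"]:
    u={}
    for c in ["scene","top"]:
        r=place_of(c,t); u[c]=[(np.round(x["uv"],1).tolist(),round(x["confidence"],2)) for x in r[:3]]
    s=""
    if u["scene"] and u["top"]:
        s=tri([ray(c,u[c][0][0]) for c in u])
    print(t,u,s)
print(monitor.read_state()["clock"])
E
```

```text
[[ 0.2733 -0.0005 -0.9619]
 [ 0.9619 -0.0012  0.2733]
 [-0.0013 -1.      0.0002]]
tube_case {'scene': [([392.4, 239.0], 0.55), ([270.9, 179.8], 0.47)], 'top': [([399.0, 189.1], 0.74)]} (array([ 0.5814, -0.1334,  0.0242]), [np.float64(0.005971745503756008), np.float64(0.0059717455037560365)])
empty_cradle {'scene': [], 'top': [([399.0, 186.3], 0.22)]} 
loose_tube_mid {'scene': [([268.5, 210.8], 0.57)], 'top': [([267.5, 199.4], 0.66)]} (array([0.563 , 0.1748, 0.0092]), [np.float64(0.0026637235420111857), np.float64(0.002663723542011171)])
cased_tube_a_mid {'scene': [([220.4, 253.5], 0.74), ([394.5, 225.0], 0.69)], 'top': [([399.8, 170.3], 0.75)]} (array([ 0.4137, -0.0084,  0.2626]), [np.float64(0.17718939835415812), np.float64(0.17718939835415806)])
lid_hinge {'scene': [([405.3, 202.4], 0.57)], 'top': [([394.9, 138.9], 0.94), ([270.5, 200.4], 0.23)]} (array([ 0.6947, -0.1267,  0.0383]), [np.float64(0.005422955693140519), np.float64(0.005422955693140365)])
lid_edge {'scene': [([417.1, 127.1], 0.67), ([272.6, 177.8], 0.24)], 'top': [([407.0, 96.3], 0.6)]} (array([ 0.7225, -0.1242,  0.239
[... 548 characters left out ...]
} (array([ 0.6855,  0.2282, -0.0009]), [np.float64(0.004600272872055833), np.float64(0.004600272872055743)])
oil_bottle {'scene': [([288.1, 168.5], 0.63)], 'top': [([247.9, 128.6], 0.78), ([265.5, 200.4], 0.69)]} (array([ 0.7367,  0.2177, -0.0005]), [np.float64(0.0011263821980355962), np.float64(0.0011263821980353412)])
empty_cup {'scene': [([219.6, 252.7], 0.94)], 'top': [([252.5, 271.5], 0.86)]} (array([0.3996, 0.21  , 0.0076]), [np.float64(0.0026499561511094043), np.float64(0.0026499561511094363)])
open_wrench {'scene': [([366.3, 325.5], 0.83)], 'top': [([418.9, 283.0], 0.6)]} (array([ 0.365 , -0.1641,  0.0034]), [np.float64(0.0027602496850422198), np.float64(0.0027602496850421257)])
1.35
```

```bash
python3 - <<'E'
import cv2
a=cv2.imread("pics/a_top.png")[75:235,340:480]; b=cv2.imread("pics/a_scene.png")[110:290,325:465]
cv2.imwrite("pics/b1.png",cv2.resize(a,None,fx=4,fy=3.7,interpolation=cv2.INTER_CUBIC)[:600])
cv2.imwrite("pics/b2.png",cv2.resize(b,None,fx=4,fy=3.33,interpolation=cv2.INTER_CUBIC)[:600])
a=cv2.imread("pics/a_top.png")[160:240,220:320];cv2.imwrite("pics/b3.png",cv2.resize(a,None,fx=6,fy=6,interpolation=cv2.INTER_CUBIC))
E
```

```text
(no output)
```

View pics/b1.png

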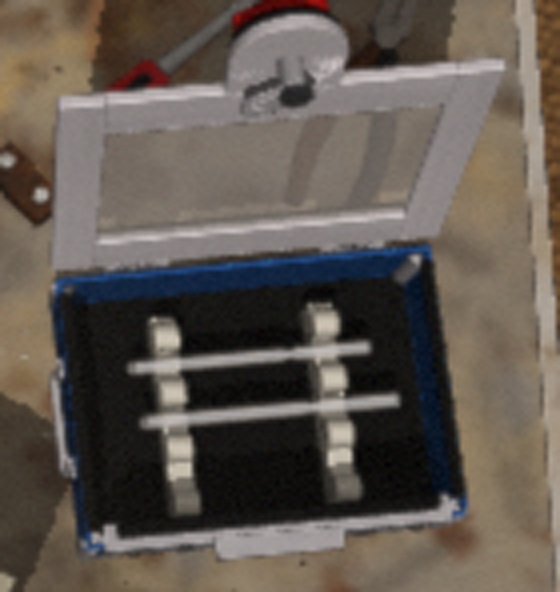

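View pics/b2.png

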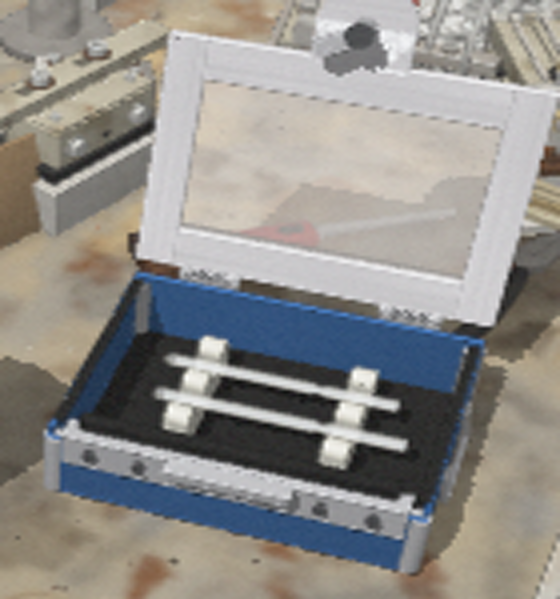

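View pics/b3.png

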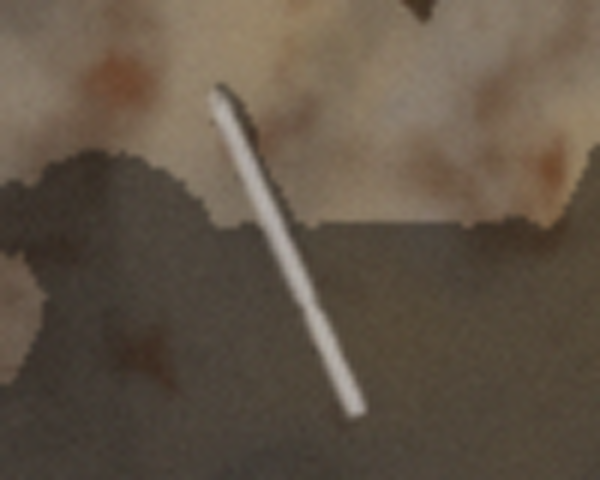

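```bash
python3 - <<'E'
from h import *
from scipy.optimize import least_squares
e1=onz("top",(220+217/6,160+90/6),.005);e2=onz("top",(220+357/6,160+412/6),.005)
print(e1,e2,np.linalg.norm(e1-e2),(e1+e2)/2,np.arctan2(*(e1-e2)[[1,0]]))
# case from top: rim corners
fx,fy=4,3.7
f=lambda u,v:(340+u/4,75+v/3.7)
s=lambda u,v:(325+u/4,110+v/(600/180))
obs=[("top",(.0-.082,.105,.060),f(83,548)),("top",(-.082,-.105,.060),f(466,517)),("top",(.082,.105,.065),f(57,280)),("top",(.082,-.105,.065),f(433,247)),
 ("scene",(-.082,.105,.060),s(50,432)),("scene",(-.082,-.105,.060),s(428,510)),("scene",(.082,.105,.065),s(140,275)),("scene",(.082,-.105,.065),s(484,343))]
def T(p,P): 
    c,sn=np.cos(p[2]),np.sin(p[2]); return np.array([p[0]+c*P[0]-sn*P[1],p[1]+sn*P[0]+c*P[1],P[2]])
for sel in (("top",),("scene",),("top","scene")):
    o=[x for x in obs if x[0] in sel]
    r=least_squares(lambda p:np.concatenate([proj(c,T(p,P))-uv for c,P,uv in o]),[.57,-.13,.05])
    print(sel,r.x,r.fun.round(1)); p=r.x
print("cradle",T(p,(-.04,0,.039)),"hinge",T(p,(.086,0,.072)))
E
```

```text
[0.623  0.1989 0.005 ] [0.4968 0.1462 0.005 ] 0.1367388861330274 [0.5599 0.1726 0.005 ] 0.3956004264614294
('top',) [ 0.5871 -0.1364  0.0644] [ 0.3  0.5  0.2  0.3 -0.3 -0.8 -0.1 -0.1]
('scene',) [ 0.5916 -0.1344  0.0782] [-0.7  0.2  0.5  2.5 -0.6 -1.9  0.7 -1.9]
('top', 'scene') [ 0.5886 -0.1356  0.0702] [ 0.1  0.  -0.1 -0.7 -0.9 -1.1 -0.8 -1.  -0.9  1.   0.3  3.9 -0.3 -1.2
  1.1 -0.6]
cradle [ 0.5487 -0.1384  0.039 ] hinge [ 0.6744 -0.1296  0.072 ]
```

```bash
python3 -m pendant '[[[-25.5,7.2,-49.2,0,-0.673,0,4],[-25.5,7.2,-49.2,0,-0.673,0,4],[-25.5,7.2,-49.2,0,-0.673,0,4],[-25.5,7.2,-49.2,0,-0.673,0,4],[-25.5,7.2,-49.2,0,-0.673,0,4],[-25.5,7.2,-49.2,0,-0.673,0,4],[-25.5,7.2,-49.2,0,-0.673,0,4],[-25.5,7.2,-49.2,0,-0.673,0,4],[-25.5,7.2,-49.2,0,-0.673,0,4],[-25.5,7.2,-49.2,0,-0.673,0,4],[-25.5,7.2,-49.2,0,-0.673,0,4],[-25.5,7.2,-49.2,0,-0.673,0,4],[-25.5,7.2,-49.2,0,-0.673,0,4],[-25.5,7.2,-49.2,0,-0.673,0,4],[-25.5,7.2,-49.2,0,-0.673,0,4],[-25.5,7.2,-49.2,0,-0.673,0,4]]]'
python3 - <<'E'
from h import *
s=monitor.read_state(); im=imaging.capture("wrist"); cv2.imwrite("pics/c.png",im)
t=(s["tool_pos"],s["tcp_rot"]); print(s["clock"],t, R.from_quat(t[1]).as_matrix(), s["joint_positions"])
r=place_of("wrist","loose_tube_mid")
for x in r: print(x,onz("wrist",x["uv"],.005,t))
E
```

```text
clock: 2.68
tool_pos: [0.5617, 0.172, 0.23]
tcp_rot: [-0.392, -0.588, 0.588, 0.393]
force: [0.1, 0.0, -0.6]
width: 0.0399
2.6833 (array([0.5617, 0.172 , 0.23  ]), array([-0.3925, -0.5878,  0.5881,  0.3932])) [[-0.3828 -0.0011 -0.9238]
 [ 0.9238  0.0002 -0.3828]
 [ 0.0006 -1.      0.001 ]] [ 0.1785  0.3431  1.5926  0.0004  1.207  -1.7852]
```

View pics/c.png

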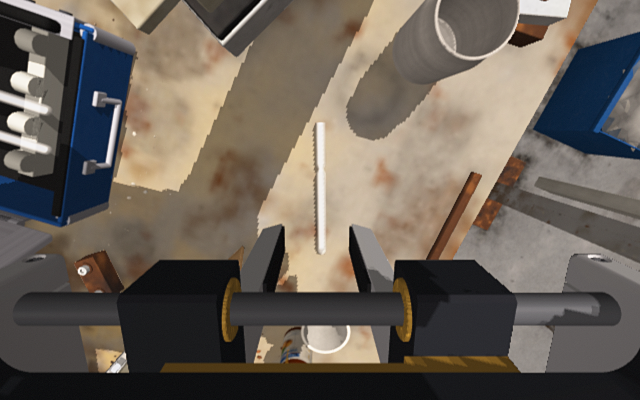

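```bash
python3 - <<'E'
from h import *
s=monitor.read_state();t=(s["tool_pos"],s["tcp_rot"])
a=onz("wrist",(320,122),.005,t);b=onz("wrist",(320.5,253.5),.005,t);n=onz("wrist",(319.5,172),.005,t)
print(a,b,np.linalg.norm(a-b),(a+b)/2,n,np.arctan2(*(b-a)[[1,0]]))
M=R.from_quat(t[1]).as_matrix();
for P in (a,b,(a+b)/2,n,np.array([.5599,.1726,.005])): print(M.T@(P-t[0]))
im=cv2.imread("pics/c.png")[110:265,270:370];cv2.imwrite("pics/c2.png",cv2.resize(im,None,fx=3.8,fy=3.8,interpolation=cv2.INTER_CUBIC))
E
```

```text
[0.4933 0.1481 0.005 ] [0.6204 0.2023 0.005 ] 0.13817969711966888 [0.5569 0.1752 0.005 ] [0.5388 0.1668 0.005 ] 0.4030523417088022
[0.0019 0.2256 0.0713]
[ 0.0028  0.2255 -0.0669]
[0.0023 0.2256 0.0022]
[0.0015 0.2256 0.0221]
[-0.0013  0.2256  0.0004]
```

View pics/c2.png

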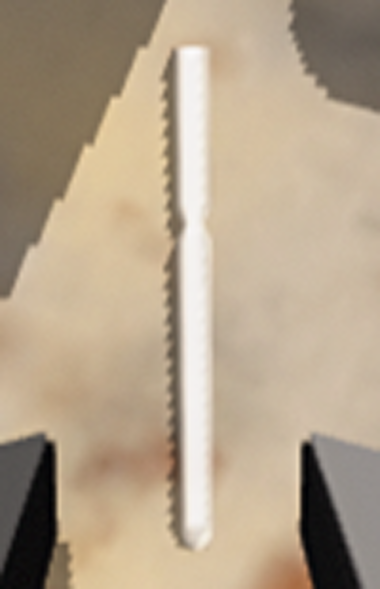

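```bash
python3 -m pendant '[[[0.05,4,0.1,0,0,0,3],[0.05,8,0.1,0,0,0,3],[0.05,11,0.1,0,0,0,3],[0.05,12.3,0.1,0,0,0,3],[0.05,12.9,0.1,0,0,0,3],[0.05,13.1,0.1,0,0,0,3],[0.05,13.1,0.1,0,0,0,2]]]'; python3 -m pendant '[[[0,0,0,0,0,0,0.8],[0,0,0,0,0,0,0.8],[0,0,0,0,0,0,0.8],[0,0,0,0,0,0,0.8],[0,0,0,0,0,0,0.8],[0,0,0,0,0,0,0.8]]]'
```

```text
clock: 3.37
tool_pos: [0.5595, 0.1745, 0.1004]
tcp_rot: [0.392, 0.589, -0.589, -0.391]
force: [0.1, -0.4, 0.6]
width: 0.0258
clock: 3.87
tool_pos: [0.5603, 0.1738, 0.1011]
tcp_rot: [0.392, 0.589, -0.588, -0.391]
force: [-0.8, 1.4, 5.6]
width: 0.0093
```

```bash
python3 -m pendant '[[[0,-1,0,0,0,0,0.8],[0,-4,0,0,0,0,0.8],[0,-8,0,0,0,0,0.8],[0,-12,0,0,0,0,0.8],[0,-16,0,0,0,0,0.8],[0,-16,0,0,0,0,0.8]]]'
python3 - <<'E'
from h import *
s=monitor.read_state(); im=imaging.capture("wrist"); cv2.imwrite("pics/d.png",im)
print(s["tool_pos"],s["width"],s["force"],R.from_quat(s["tcp_rot"]).as_matrix())
cv2.imwrite("pics/d2.png",cv2.resize(imaging.capture("top")[110:290,210:330],None,fx=3.3,fy=3.3))
E
```

```text
clock: 4.37
tool_pos: [0.5631, 0.174, 0.2689]
tcp_rot: [0.396, 0.593, -0.585, -0.388]
force: [1.3, -0.5, -0.6]
width: 0.0089
[0.5631 0.174  0.2689] 0.008896832509532434 [ 1.2815 -0.4955 -0.6042] [[-0.3859  0.016  -0.9224]
 [ 0.9225  0.0028 -0.3859]
 [-0.0036 -0.9999 -0.0159]]
```

View pics/d.png

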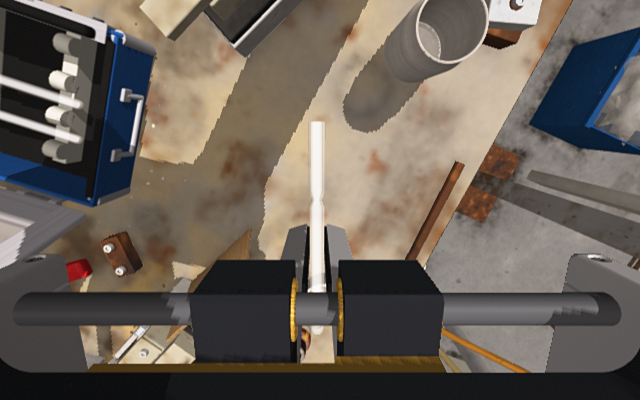

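```bash
python3 - <<'E'
from h import *
t=(np.zeros(3),[0,0,0,1])
for uv,z in (((317,122),.0685),((317,197),.0195),((317,122),.0705)):
    o,d=ray("wrist",uv,t); print(o+d*(z-o[2])/d[2])
for y in (.09,.0935,.097):
    o,d=ray("wrist",(317,122),t); print(y,o+d*(y-o[1])/d[1], end=' ')
    o,d=ray("wrist",(317,197),t); print(o+d*(y-o[1])/d[1])
E
```

```text
[-0.002  -0.2744  0.0685]
[-0.0012  0.1273  0.0195]
[-0.0013  0.0879  0.0705]
0.09 [-0.0013  0.09    0.0705] [-0.0013  0.09    0.0284]
0.0935 [-0.0013  0.0935  0.0705] [-0.0013  0.0935  0.0276]
0.097 [-0.0013  0.097   0.0706] [-0.0013  0.097   0.0267]
```

View pics/d2.png

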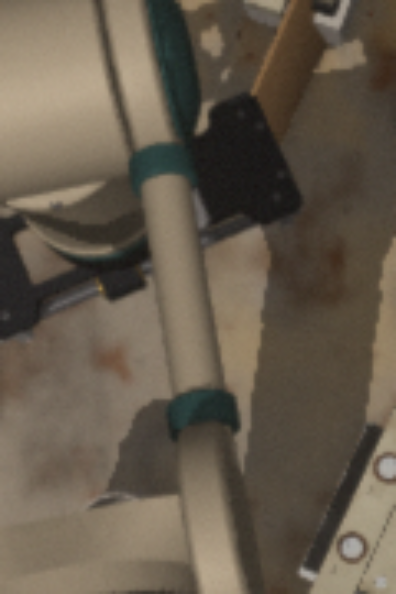

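```bash
python3 - <<'E'
import cv2
im=cv2.imread("pics/d.png")[110:350,260:380];cv2.imwrite("pics/d3.png",cv2.resize(im,None,fx=2.5*2,fy=2.5,interpolation=cv2.INTER_CUBIC))
E
```

```text
(no output)
```

View pics/d3.png

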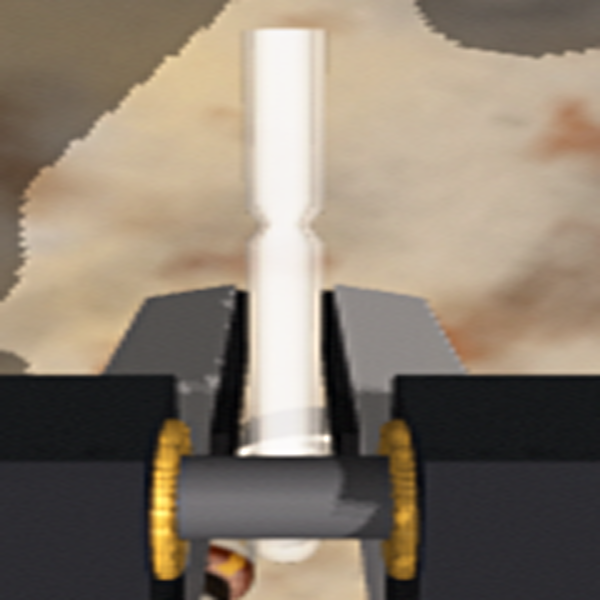

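```bash
python3 - <<'E'
from h import *
t=(np.zeros(3),[0,0,0,1])
for yc in (.085,.09,.0945):
  for th in (0,.1,.2,.3,.4,.5):
    for zc in (0.0015,):
        f=lambda s:proj("wrist",[-.0013,yc-np.sin(th)*s,zc+np.cos(th)*s],t)[1]
        print(yc,th,[round(f(s),1) for s in (.069,.0215,-.069)])
E
```

```text
0.085 0 [np.float64(122.0), np.float64(208.3), np.float64(345.0)]
0.085 0.1 [np.float64(122.6), np.float64(209.5), np.float64(337.3)]
0.085 0.2 [np.float64(124.7), np.float64(211.1), np.float64(329.2)]
0.085 0.3 [np.float64(128.5), np.float64(213.1), np.float64(320.8)]
0.085 0.4 [np.float64(134.1), np.float64(215.5), np.float64(312.3)]
0.085 0.5 [np.float64(141.7), np.float64(218.2), np.float64(303.7)]
0.09 0 [np.float64(122.0), np.float64(206.0), np.float64(339.7)]
0.09 0.1 [np.float64(122.6), np.float64(207.2), np.float64(332.2)]
0.09 0.2 [np.float64(124.7), np.float64(208.7), np.float64(324.5)]
0.09 0.3 [np.float64(128.4), np.float64(210.6), np.float64(316.5)]
0.09 0.4 [np.float64(133.8), np.float64(212.9), np.float64(308.2)]
0.09 0.5 [np.float64(141.1), np.float64(215.5), np.float64(299.9)]
0.0945 0 [np.float64(122.1), np.float64(204.1), np.float64(335.1)]
0.0945 0.1 [np.float64(122.7), np.float64(205.2), np.float64(327.9)]
0.0945 0.2 [np.float64(124.7), np.float64(206.6), np.float64(320.4)]
0.0945 0.3 [np.float64(128.2), np.float64(208.5), np.float64(312.7)]
0.0945 0.4 [np.float64(133.5), np.float64(210.7), np.float64(304.7)]
0.0945 0.5 [np.float64(140.5), np.float64(213.2), np.float64(296.6)]
```

```bash
cat >> h.py <<'E'
def plan(P,yaw,s=None):
    s=s or monitor.read_state(); M=R.from_quat(s["tcp_rot"]).as_matrix()
    c,n=np.cos(yaw),np.sin(yaw)
    G=np.array([[c,0,-n],[n,0,c],[0,-1,0]])
    print("clock",s["clock"],"pos",s["tool_pos"],"F",s["force"],"w",s["width"],"j",s["joint_positions"])
    print("shift cm",M.T@(np.array(P)-s["tool_pos"])*100,"rot",R.from_matrix(M.T@G).as_rotvec())
E
python3 -c "
from h import *
plan((.5472,-.1405,.27),.0644)"
```

```text
clock 4.4667 pos [0.5602 0.1734 0.2621] F [-0.2397  0.682  -1.1292] w 0.009175112441645112 j [ 0.1816  0.3158  1.5498 -0.0001  1.2713 -1.7851]
shift cm [-28.461   -0.8193  13.3093] rot [0.0042 1.9024 0.0037]
```

```bash
python3 -m pendant '[[[-28.5,-0.8,13.3,0,1.9,0,0.8],[-28.5,-0.8,13.3,0,1.9,0,0.8],[-28.5,-0.8,13.3,0,1.9,0,0.8],[-28.5,-0.8,13.3,0,1.9,0,0.8],[-28.5,-0.8,13.3,0,1.9,0,0.8],[-28.5,-0.8,13.3,0,1.9,0,0.8],[-28.5,-0.8,13.3,0,1.9,0,0.8],[-28.5,-0.8,13.3,0,1.9,0,0.8],[-28.5,-0.8,13.3,0,1.9,0,0.8],[-28.5,-0.8,13.3,0,1.9,0,0.8],[-28.5,-0.8,13.3,0,1.9,0,0.8],[-28.5,-0.8,13.3,0,1.9,0,0.8],[-28.5,-0.8,13.3,0,1.9,0,0.8],[-28.5,-0.8,13.3,0,1.9,0,0.8],[-28.5,-0.8,13.3,0,1.9,0,0.8],[-28.5,-0.8,13.3,0,1.9,0,0.8],[-28.5,-0.8,13.3,0,1.9,0,0.8],[-28.5,-0.8,13.3,0,1.9,0,0.8]]]'
python3 - <<'E'
from h import *
plan((.5472,-.1405,.27),.0644); s=monitor.read_state()
im=imaging.capture("wrist"); cv2.imwrite("pics/e.png",im)
t=(s["tool_pos"],s["tcp_rot"])
for n in ("cased_tube_a_mid","empty_cradle","strip_place","latch_grip"):
    for x in place_of("wrist",n)[:3]: print(n,x)
E
```

```text
clock: 5.97
tool_pos: [0.5464, -0.1407, 0.2665]
tcp_rot: [-0.706, -0.024, 0.025, 0.707]
force: [-0.3, 0.4, -0.4]
width: 0.0088
clock 5.9667 pos [ 0.5464 -0.1407  0.2665] F [-0.3269  0.3664 -0.4311] w 0.008753173277227258 j [-0.3753  0.2833  1.5866  0.0001  1.2741 -0.4447]
shift cm [ 0.0814 -0.352   0.0107] rot [-0.0011  0.005  -0.0021]
cased_tube_a_mid {'uv': [385.4, 188.8], 'confidence': 0.96}
cased_tube_a_mid {'uv': [351.2, 181.5], 'confidence': 0.47}
strip_place {'uv': [275.9, 192.4], 'confidence': 0.95}
```

View pics/e.png

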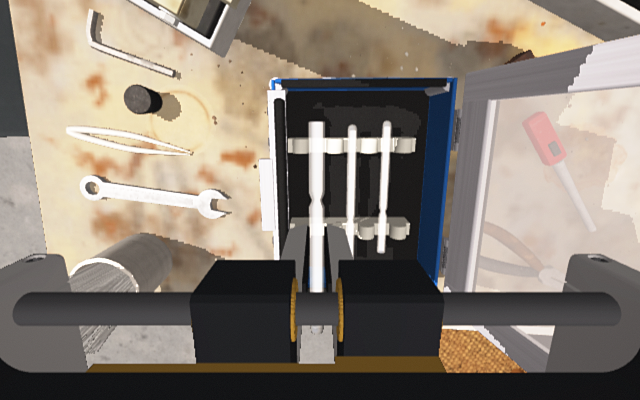

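```bash
python3 - <<'E'
import cv2
im=cv2.imread("pics/e.png")[70:275,250:470];cv2.imwrite("pics/e2.png",cv2.resize(im,None,fx=3.5,fy=2.9,interpolation=cv2.INTER_CUBIC))
E
```

```text
(no output)
```

View pics/e2.png

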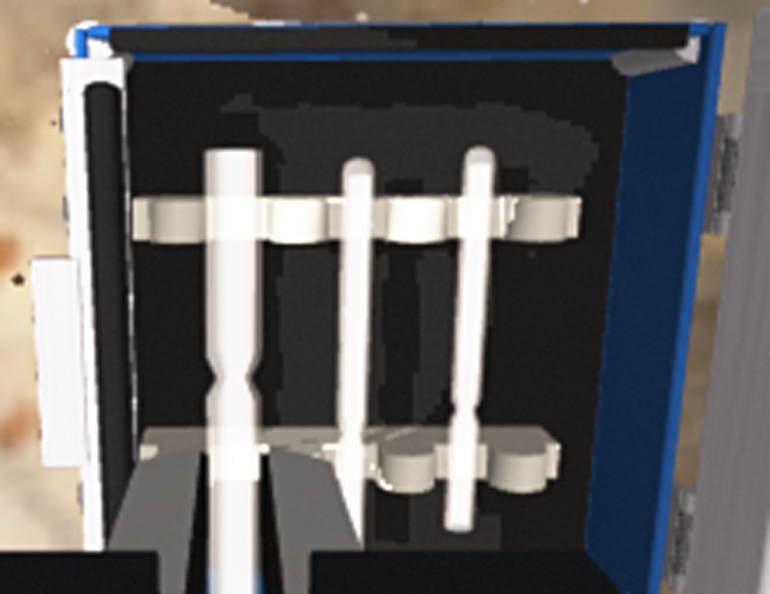

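```bash
python3 - <<'E'
from h import *
s=monitor.read_state(); t=(s["tool_pos"],s["tcp_rot"]); print(s["clock"],t)
W=lambda u,v,z:onz("wrist",(250+u/3.5,70+v/2.9),z,t)
print("teeth",[W(u,220,.048)[:2] for u in (180,298,417,540)])
a=W(358,160,.039),W(350,500,.039); b=W(480,150,.039),W(459,527,.039)
for l in(a,b): d=l[0]-l[1]; print(l,np.linalg.norm(d),"yaw",np.arctan2(-d[0],d[1]))
p=np.array([.5871,-.1364]);Rm=np.array([[np.cos(.0644),-np.sin(.0644)],[np.sin(.0644),np.cos(.0644)]])
print("top-based teeth",[p+Rm@[x,.045] for x in(-.057,-.023,.011,.045)])
print("local wrist",[Rm.T@(W(u,220,.048)[:2]-p) for u in (180,298,417,540)],[Rm.T@(q[:2]-p) for q in a+b])
print("corners",[Rm.T@(W(u,v,z)[:2]-p) for u,v,z in((77,30,.06),(725,25,.065))])
# top view of tubes
f=lambda u,v:onz("top",(340+u/4,75+v/3.7),.039)
for e in ((130,369),(370,347),(143,422),(398,400)): print("top tubes local",Rm.T@(f(*e)[:2]-p))
M=R.from_quat(t[1]).as_matrix()
z=np.zeros(3),[0,0,0,1]
o,d=ray("wrist",(250+233/3.5,70+150/2.9),z); P=o+d*(.0945-o[1])/d[1]; print("tube end tool",P)
o,d=ray("wrist",(250+233/3.5,70+380/2.9),z); P=o+d*(.0945-o[1])/d[1]; print("neck tool",P)
E
```

```text
6.2167 (array([ 0.5469, -0.1408,  0.2676]), array([-0.7067, -0.0239,  0.024 ,  0.7067]))
teeth [array([ 0.5291, -0.0954]), array([ 0.5619, -0.0932]), array([ 0.5949, -0.0909]), array([ 0.6291, -0.0886])]
(array([ 0.5777, -0.0725,  0.039 ]), array([ 0.5871, -0.1957,  0.039 ])) 0.12359743737972675 yaw 0.07613996766262578
(array([ 0.6116, -0.0669,  0.039 ]), array([ 0.6221, -0.2042,  0.039 ])) 0.1377467268512451 yaw 0.07592373889751813
top-based teeth [array([ 0.5273, -0.0952]), array([ 0.5613, -0.093 ]), array([ 0.5952, -0.0908]), array([ 0.6291, -0.0886])]
local wrist [array([-0.0552,  0.0446]), array([-0.0224,  0.0448]), array([0.0107, 0.0449]), array([0.045, 0.045])] [array([-0.0053,  0.0644]), array([-0.0038, -0.0592]), array([0.0289, 0.0678]), array([ 0.0305, -0.0699])]
corners [array([-0.0804,  0.103 ]), array([0.0821, 0.1044])]
top tubes local [0.0276 0.067 ]
top tubes local [ 0.0292 -0.0691]
top tubes local [-0.0056  0.0631]
top tubes local [-0.0048 -0.0809]
tube end tool [0.0002 0.0945 0.0686]
neck tool [0.0002 0.0945 0.0227]
```

```bash
python3 -c "
from h import *
plan((.5477,-.1393,.134),.073)"; 
```

```text
clock 6.2167 pos [ 0.5469 -0.1408  0.2676] F [ 0.8469  0.4314 -0.0796] w 0.009100135626710332 j [-0.3752  0.2823  1.5852  0.      1.2742 -0.443 ]
shift cm [ 0.0951 13.3565  0.1397] rot [-0.0001 -0.0052 -0.0001]
```

```bash
python3 -m pendant '[[[0.1,4,0.14,0,-0.005,0,0.8],[0.1,8,0.14,0,-0.005,0,0.8],[0.1,10.5,0.14,0,-0.005,0,0.8],[0.1,11.6,0.14,0,-0.005,0,0.8],[0.1,12.2,0.14,0,-0.005,0,0.8],[0.1,12.6,0.14,0,-0.005,0,0.8],[0.1,12.8,0.14,0,-0.005,0,0.8],[0.1,12.8,0.14,0,-0.005,0,0.8]]]'; python3 -m pendant '[[[0,0.1,0,0,0,0,0.8],[0,0.2,0,0,0,0,0.8],[0,0.3,0,0,0,0,0.8],[0,0.4,0,0,0,0,0.8]]]'
python3 - <<'E'
from h import *
plan((.5477,-.1393,.134),.073)
im=imaging.capture("wrist"); cv2.imwrite("pics/f.png",im)
cv2.imwrite("pics/f2.png",cv2.resize(imaging.capture("scene")[110:290,325:465],None,fx=4,fy=3.33))
E
```

```text
clock: 6.88
tool_pos: [0.5483, -0.1395, 0.1403]
tcp_rot: [0.707, 0.026, -0.025, -0.706]
force: [0.3, -0.0, -0.1]
width: 0.0091
clock: 7.22
tool_pos: [0.548, -0.1394, 0.1361]
tcp_rot: [0.707, 0.026, -0.025, -0.707]
force: [0.0, 0.1, 0.1]
width: 0.0091
clock 7.2167 pos [ 0.548  -0.1394  0.1361] F [0.0157 0.1081 0.1351] w 0.009138690951096741 j [-0.3721  0.4027  1.7658  0.0001  0.9721 -0.4442]
shift cm [-0.0316  0.2105  0.0107] rot [ 0.0004 -0.001   0.001 ]
```

View pics/f.png

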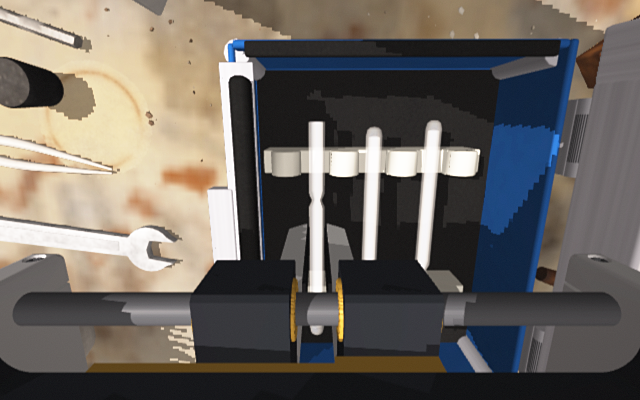

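View pics/f2.png

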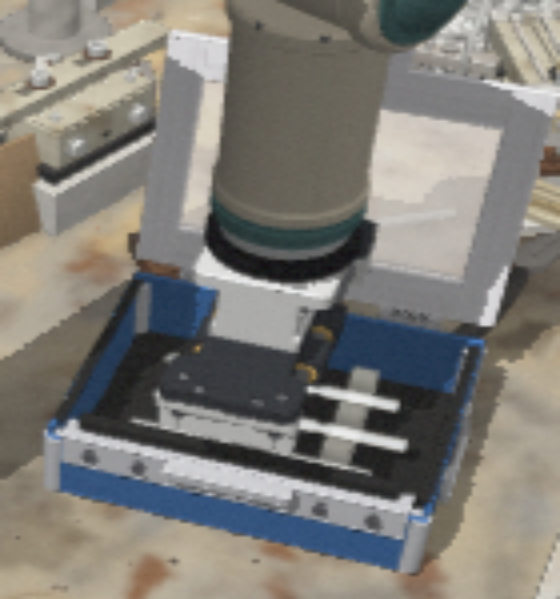

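```bash
python3 -m pendant '[[[0,0.08,0,0,0,0,0.8],[0,0.16,0,0,0,0,0.8],[0,0.2,0,0,0,0,0.8],[0,0.2,0,0,0,0,0.8]]]'; python3 -m pendant '[[[0,0.05,0,0,0,0,0.8],[0,0.1,0,0,0,0,0.8]]]'
```

```text
clock: 7.65
tool_pos: [0.5479, -0.1393, 0.135]
tcp_rot: [0.707, 0.026, -0.025, -0.707]
force: [-2.0, 0.5, 8.4]
width: 0.009
clock: 7.82
tool_pos: [0.5479, -0.1393, 0.135]
tcp_rot: [0.707, 0.026, -0.025, -0.707]
force: [-4.6, 1.6, 18.4]
width: 0.0088
```

```bash
python3 -m pendant '[[[0,-0.15,0,0,0,0,0.8],[0,-0.15,0,0,0,0,0.8]]]'
```

```text
clock: 7.98
tool_pos: [0.5482, -0.1394, 0.135]
tcp_rot: [0.707, 0.026, -0.025, -0.706]
force: [-0.5, 0.5, 8.1]
width: 0.0088
```

```bash
python3 -m pendant '[[[0,-0.08,0,0,0,0,0.8],[0,-0.08,0,0,0,0,0.8]]]'; python3 -m pendant '[[[0,0,0,0,0,0,1.2],[0,0,0,0,0,0,1.6],[0,0,0,0,0,0,1.9],[0,0,0,0,0,0,1.9]]]'
```

```text
clock: 8.15
tool_pos: [0.548, -0.1394, 0.1351]
tcp_rot: [0.707, 0.026, -0.025, -0.707]
force: [-0.5, -0.4, 3.9]
width: 0.009
clock: 8.48
tool_pos: [0.5476, -0.1392, 0.1345]
tcp_rot: [-0.706, -0.025, 0.026, 0.707]
force: [0.0, -0.1, -1.0]
width: 0.0188
```

Released. Rise and look.

```bash
python3 -m pendant '[[[0,-0.5,0,0,0,0,1.9],[0,-2,0,0,0,0,1.9],[0,-6,0,0,0,0,1.9],[0,-10,0,0,0,0,1.9],[0,-14,0,0,0,0,1.9],[0,-14,0,0,0,0,1.9]]]'
python3 - <<'E'
from h import *
plan((.5477,-.1393,.134),.073)
im=imaging.capture("wrist"); cv2.imwrite("pics/g.png",im)
imaging.capture("top"); imaging.capture("scene")
cv2.imwrite("pics/g2.png",imaging.capture("scene"))
for n in ("lid_edge","latch_grip"):
  for c in("scene","top"): print(n,c,place_of(c,n)[:2])
E
```

```text
clock: 8.98
tool_pos: [0.5512, -0.1405, 0.2836]
tcp_rot: [0.709, 0.031, -0.02, -0.704]
force: [1.4, -0.9, 0.0]
width: 0.0189
clock 8.9833 pos [ 0.5512 -0.1405  0.2836] F [ 1.3652 -0.9167  0.0225] w 0.018892434826234265 j [-0.372   0.271   1.5603  0.0002  1.2944 -0.4442]
shift cm [-0.5557 14.9516  0.2455] rot [ 0.0067 -0.0009  0.0144]
lid_edge scene [{'uv': [418.6, 128.9], 'confidence': 0.97}]
lid_edge top [{'uv': [405.5, 94.8], 'confidence': 0.64}, {'uv': [413.5, 218.1], 'confidence': 0.39}]
latch_grip scene []
latch_grip top [{'uv': [411.2, 79.4], 'confidence': 0.55}]
```

View pics/g.png

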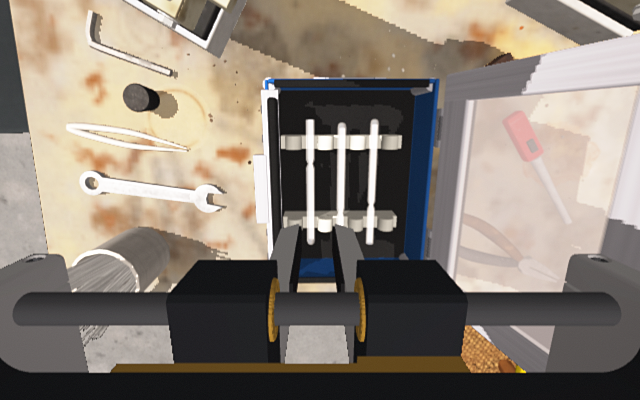

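View pics/g2.png

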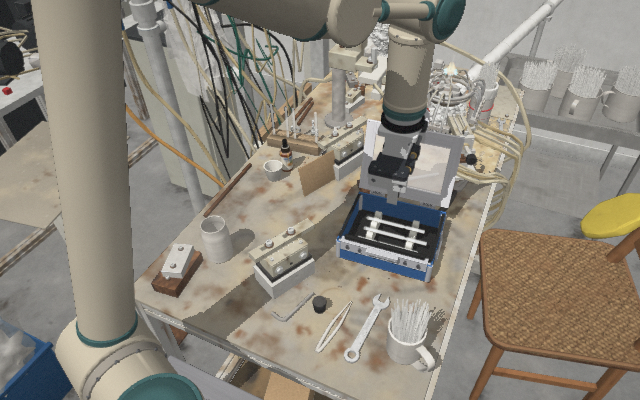

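```bash
python3 - <<'E'
from h import *
import itertools
p=np.array([.5876,-.1364]);y=.072;Rm=np.array([[np.cos(y),-np.sin(y)],[np.sin(y),np.cos(y)]])
L=lambda x,yy,z:np.append(p+Rm@[x,yy],z)
ims={c:imaging.capture(c) for c in("top","scene")}
for c,im in ims.items():
    for (hx,hy,z0,z1,col) in ((.0885,.0375,.31,.42,(0,0,255)),(.0375,.0885,.31,.42,(0,255,0)),(.0125,.008,.21,.31,(255,0,255))):
        P={k:tuple(int(v) for v in proj(c,L(.175+hx*k[0],.05+hy*k[1],z1 if k[2]>0 else z0))) for k in itertools.product((-1,1),repeat=3)}
        for a,b in itertools.combinations(P,2):
            if sum(i!=j for i,j in zip(a,b))==1: cv2.line(im,P[a],P[b],col,1)
    cv2.imwrite(f"pics/h_{c}.png",cv2.resize(im[0:250,250:550],None,fx=2.4,fy=2.4))
print(onz("top",(400,60),.0),onz("top",(400,30),0.0))
E
```

```text
[ 0.8969 -0.1475  0.    ] [ 0.9733 -0.1509  0.    ]
```

View pics/h_top.png

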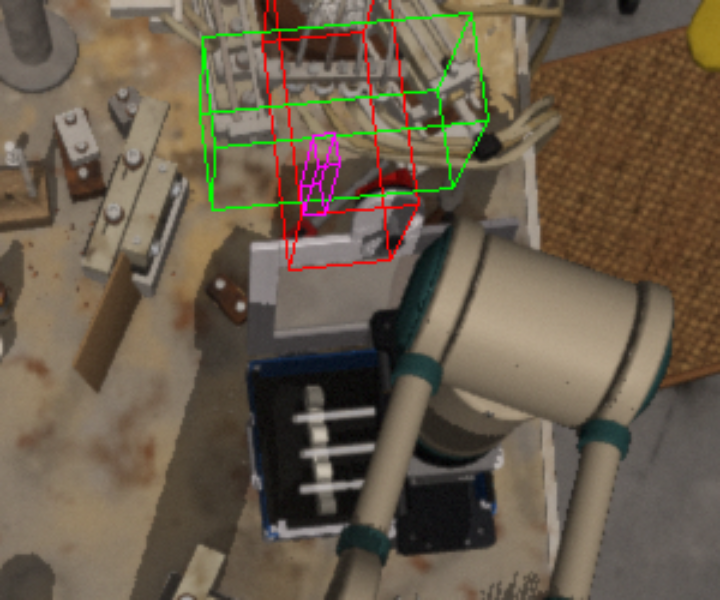

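View pics/h_scene.png

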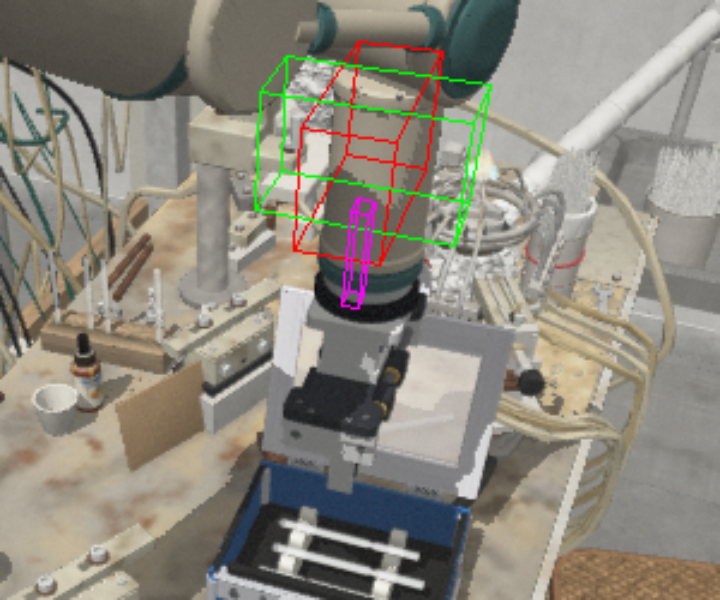

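```bash
python3 - <<'E'
from h import *
p=np.array([.5876,-.1364]);y=.072;Rm=np.array([[np.cos(y),-np.sin(y)],[np.sin(y),np.cos(y)]])
P,e=tri([ray("scene",(418.6,128.9)),ray("top",(405.5,94.8))]); print(P,e,Rm.T@(P[:2]-p))
plan(np.append(p+Rm@[.128,.07],.297),.072)
E
```

```text
[ 0.7299 -0.1248  0.2299] [np.float64(0.006070581127834263), np.float64(0.006070581127834169)] [0.1428 0.0014]
clock 9.4833 pos [ 0.5475 -0.1392  0.2737] F [-0.2653 -0.2301 -0.0244] w 0.018805382691451107 j [-0.3722  0.2794  1.5734  0.0001  1.2911 -0.4442]
shift cm [16.8176 -2.3545  6.9936] rot [-0.0011 -0.     -0.0021]
```

```bash
python3 -m pendant '[[[0,-4,2,0,0,0,7],[0,-8,6,0,0,0,7],[3,-11,7,0,0,0,7],[7,-11,7,0,0,0,7],[11,-11,7,0,0,0,7],[14.5,-11,7,0,0,0,7],[16.7,-11,7,0,0,0,7],[17.3,-11,7,0,0,0,7],[17.3,-11,7,0,0,0,7],[17.3,-11,7,0,0,0,7]]]'
python3 - <<'E'
from h import *
p=np.array([.5876,-.1364]);y=.072;Rm=np.array([[np.cos(y),-np.sin(y)],[np.sin(y),np.cos(y)]])
plan(np.append(p+Rm@[.133,.07],.297),.072)
cv2.imwrite("pics/i1.png",imaging.capture("wrist"))
a=imaging.capture("top");b=imaging.capture("scene")
cv2.imwrite("pics/i2.png",np.hstack([cv2.resize(a[0:250,320:500],None,fx=2.2,fy=2.2),cv2.resize(b[0:250,320:500],None,fx=2.2,fy=2.2)]))
E
```

```text
clock: 10.32
tool_pos: [0.7146, -0.0571, 0.384]
tcp_rot: [-0.707, -0.024, 0.026, 0.707]
force: [0.4, -0.6, 0.3]
width: 0.0699
clock 10.3167 pos [ 0.7146 -0.0571  0.384 ] F [ 0.4076 -0.6397  0.2842] w 0.06990158513364335 j [-0.1766  0.4775  0.9954 -0.0002  1.6715 -0.2487]
shift cm [0.0836 8.7005 0.0034] rot [-0.0005  0.     -0.0027]
```

View pics/i1.png

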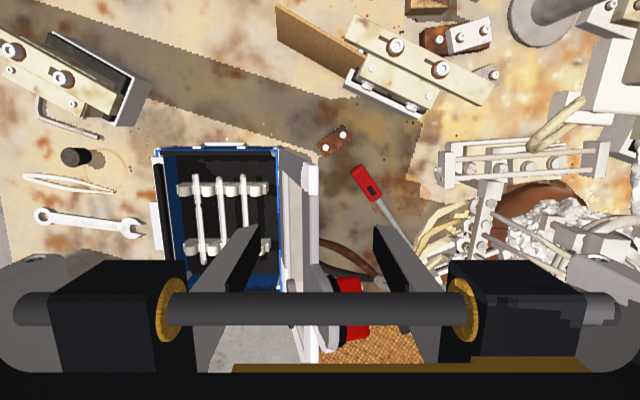

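View pics/i2.png

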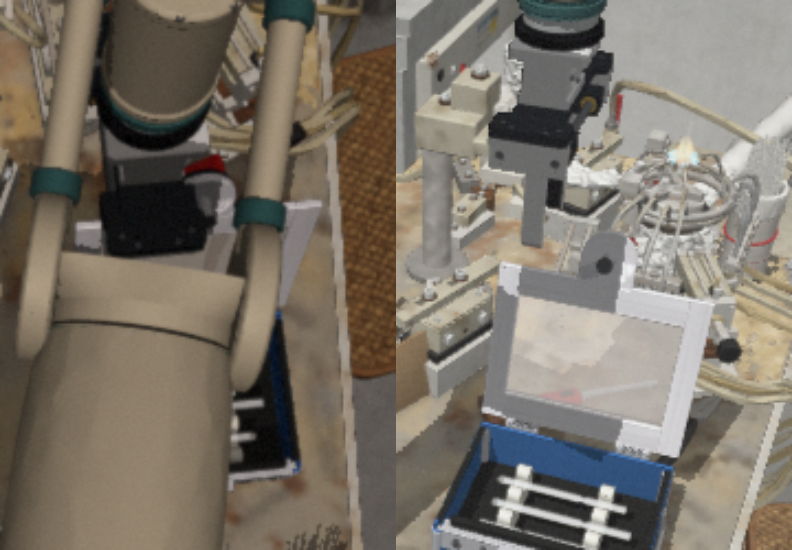

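```bash
python3 -m pendant '[[[0,3,0,0,0,0,7],[0,6,0,0,0,0,7],[0,8,0,0,0,0,7],[0,8.7,0,0,0,0,7],[0,8.7,0,0,0,0,7]]]' && python3 -m pendant '[[[-0.8,0,0,0,0,0,7],[-1.6,0,0,0,0,0,7],[-2.4,0,0,0,0,0,7],[-3.2,0,0,0,0,0,7],[-4,0,0,0,0,0,7],[-4.8,0,0,0,0,0,7]]]'
```

```text
clock: 10.88
tool_pos: [0.7137, -0.0571, 0.2966]
tcp_rot: [-0.706, -0.024, 0.027, 0.707]
force: [0.1, -0.3, -0.5]
width: 0.07
clock: 11.38
tool_pos: [0.6678, -0.0606, 0.2997]
tcp_rot: [0.707, 0.027, -0.024, -0.706]
force: [3.4, 0.0, 2.5]
width: 0.0702
```

```bash
python3 -m pendant '[[[-0.8,0,0,0,0,0,7],[-1.6,0,0,0,0,0,7],[-2.4,0,0,0,0,0,7],[-3.2,0,0,0,0,0,7],[-4,0,0,0,0,0,7],[-4.8,0,0,0,0,0,7],[-5.6,0,0,0,0,0,7],[-6.4,0,0,0,0,0,7]]]'; python3 -m pendant '[[[-0.7,0,0,0,0,0,7],[-1.4,0,0,0,0,0,7],[-2.1,0,0,0,0,0,7],[-2.8,0,0,0,0,0,7]]]'
python3 - <<'E'
from h import *
cv2.imwrite("pics/j.png",imaging.capture("scene")[0:300,250:570])
s=monitor.read_state();print(s["tool_pos"],s["force"])
E
```

```text
clock: 12.05
tool_pos: [0.6025, -0.0651, 0.2974]
tcp_rot: [-0.707, -0.025, 0.026, 0.707]
force: [2.6, -0.0, -2.1]
width: 0.0699
clock: 12.38
tool_pos: [0.5748, -0.0671, 0.2979]
tcp_rot: [-0.707, -0.025, 0.026, 0.707]
force: [1.3, 0.5, -0.2]
width: 0.0698
[ 0.5733 -0.0671  0.298 ] [-1.1188  0.0889  0.8893]
```

View pics/j.png

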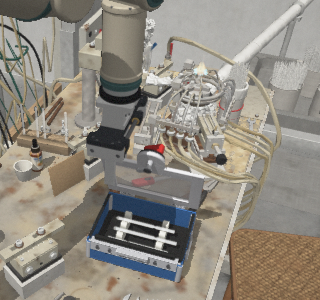

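```bash
python3 -m pendant '[[[0,-3.5,0,0,0,0,7],[0,-7.5,0,0,0,0,7],[0,-10,0,0,0,0,5],[-3,-10,-2,0,0,0,4],[-6,-9,-4.5,0,0,0,4],[-9,-8,-6.5,0,0,0,4],[-10,-7,-7,0,0,0,4],[-10.2,-6.5,-7,0,0,0,4],[-10.2,-6.5,-7,0,0,0,4],[-10.2,-6.5,-7,0,0,0,4]]]'
python3 - <<'E'
from h import *
cv2.imwrite("pics/k1.png",imaging.capture("scene")[0:300,250:570])
E
python3 -m pendant '[[[0,0,0,0,0,0,4],[0,0,0,0,0,0,4],[0,0,0,0,0,0,4],[0,0,0,0,0,0,4],[0,0,0,0,0,0,4],[0,0,0,0,0,0,4],[0,0,0,0,0,0,4],[0,0,0,0,0,0,4],[0,0,0,0,0,0,4],[0,0,0,0,0,0,4]]]'
python3 - <<'E'
from h import *
s=monitor.read_state();t=(s["tool_pos"],s["tcp_rot"]);print(s["clock"],t)
cv2.imwrite("pics/k2.png",imaging.capture("wrist"));cv2.imwrite("pics/k3.png",imaging.capture("scene")[0:300,250:570])
E
```

```text
clock: 13.27
tool_pos: [0.4794, -0.1439, 0.3631]
tcp_rot: [-0.706, -0.026, 0.025, 0.707]
force: [0.6, 0.2, -0.1]
width: 0.0402
clock: 14.15
tool_pos: [0.4789, -0.1443, 0.363]
tcp_rot: [-0.707, -0.025, 0.025, 0.707]
force: [-0.7, 0.8, -0.2]
width: 0.04
14.15 (array([ 0.4789, -0.1443,  0.363 ]), array([-0.7066, -0.0254,  0.0254,  0.7067]))
```

View pics/k1.png

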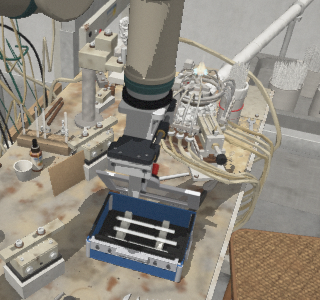

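View pics/k2.png

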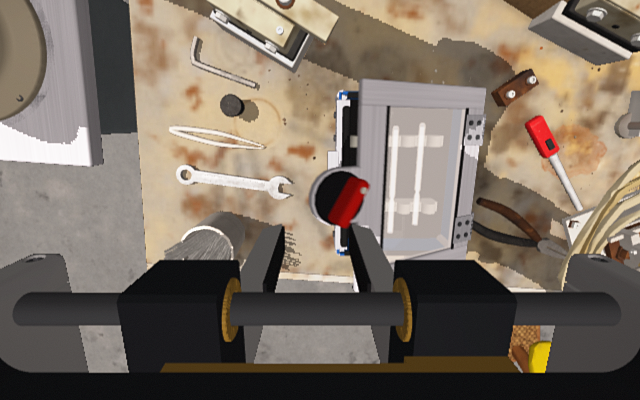

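View pics/k3.png

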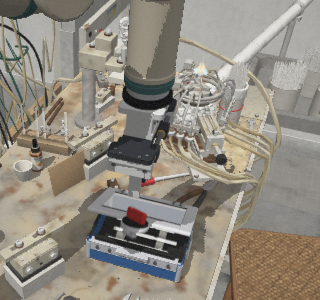

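```bash
python3 -m pendant '[[[0,0,0,0,0,0,4],[0,0,0,0,0,0,4],[0,0,0,0,0,0,4],[0,0,0,0,0,0,4],[0,0,0,0,0,0,4],[0,0,0,0,0,0,4],[0,0,0,0,0,0,4],[0,0,0,0,0,0,4],[0,0,0,0,0,0,4],[0,0,0,0,0,0,4],[0,0,0,0,0,0,4],[0,0,0,0,0,0,4]]]'
python3 - <<'E'
from h import *
s=monitor.read_state();t=(s["tool_pos"],s["tcp_rot"]);print(s["clock"],t)
cv2.imwrite("pics/l2.png",imaging.capture("wrist"));cv2.imwrite("pics/l3.png",imaging.capture("scene")[0:300,250:570])
for c in("wrist","scene"):
    for x in place_of(c,"latch_grip")[:2]: print(x, onz(c,x["uv"],.10,t))
E
```

```text
clock: 15.25
tool_pos: [0.479, -0.1443, 0.363]
tcp_rot: [-0.707, -0.025, 0.025, 0.707]
force: [-0.5, -0.5, 0.0]
width: 0.0402
15.25 (array([ 0.479 , -0.1443,  0.363 ]), array([-0.7066, -0.0255,  0.0254,  0.7067]))
{'uv': [319.3, 185.7], 'confidence': 0.77} [ 0.4824 -0.1459  0.1   ]
{'uv': [377.7, 245.9], 'confidence': 0.86} [ 0.4882 -0.1336  0.1   ]
```

View pics/l2.png

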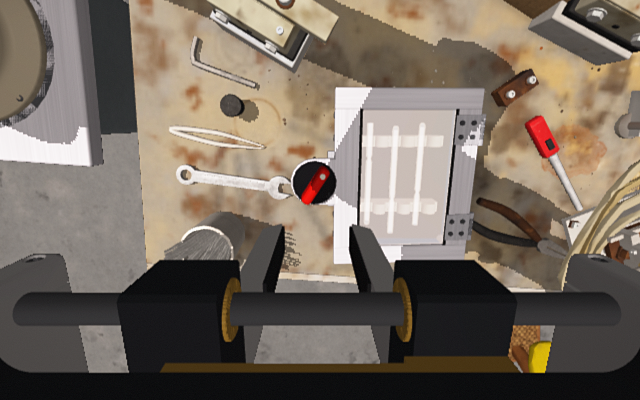

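View pics/l3.png

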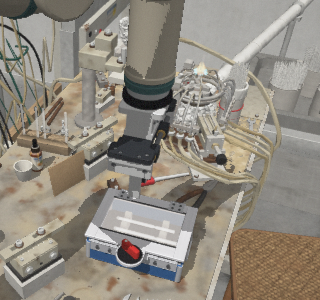

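```bash
python3 - <<'E'
from h import *
im=imaging.capture("wrist");s=monitor.read_state();cv2.imwrite("pics/m.png",im)
cv2.imwrite("pics/m2.png",cv2.resize(im[140:230,270:370],None,fx=6,fy=6,interpolation=cv2.INTER_CUBIC))
im=imaging.capture("scene")[200:300,320:460];cv2.imwrite("pics/m3.png",cv2.resize(im,None,fx=5,fy=5,interpolation=cv2.INTER_CUBIC))
E
```

```text
(no output)
```

View pics/m2.png

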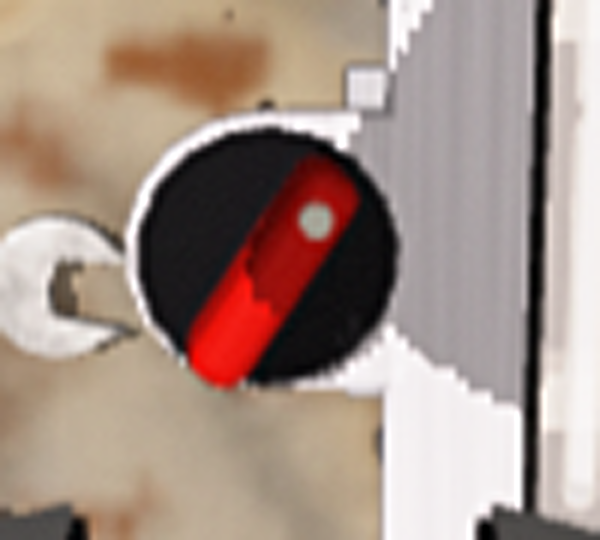

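View pics/m3.png

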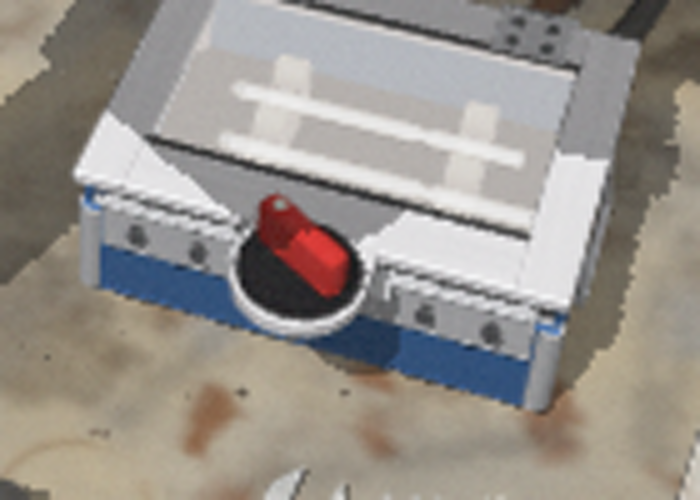

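```bash
python3 - <<'E'
from h import *
s=monitor.read_state();t=(s["tool_pos"],s["tcp_rot"])
f=lambda u,v,z:onz("wrist",(270+u/6,140+v/6),z,t)
for z in(.105,.112):
    a,b=f(333,178,z),f(210,365,z);d=a-b;print(z,a,b,(a+b)/2,np.linalg.norm(d),"ang",np.arctan2(d[0],d[1]),np.arctan2(d[0],d[1])+.072)
print("skirt",[f(u,v,.09) for u,v in((137,255),(400,255),(268,127),(268,385))])
plan((.478,-.1452,.097+.115),.072-.576)
E
```

```text
0.105 [ 0.4878 -0.1261  0.105 ] [ 0.4672 -0.1637  0.105 ] [ 0.4775 -0.1449  0.105 ] 0.04284270943505845 ang 0.5016261083050841 0.5736261083050841
0.112 [ 0.4875 -0.1251  0.112 ] [ 0.4674 -0.1619  0.112 ] [ 0.4774 -0.1435  0.112 ] 0.0419610187923607 ang 0.5016261083050839 0.5736261083050839
skirt [array([ 0.4512, -0.1463,  0.09  ]), array([ 0.5028, -0.1426,  0.09  ]), array([ 0.4751, -0.1193,  0.09  ]), array([ 0.4787, -0.1708,  0.09  ])]
clock 15.55 pos [ 0.479  -0.1443  0.3629] F [ 0.1671  0.4158 -0.0771] w 0.0396653617368293 j [-0.4318  0.1324  1.5451  0.0001  1.4641 -0.5038]
shift cm [-0.1047 15.0921 -0.0844] rot [-0.0001  0.576  -0.    ]
```

```bash
python3 -m pendant '[[[-0.2,4,-0.04,0,0.574,0,4],[-0.2,8,-0.04,0,0.574,0,4],[-0.2,11.5,-0.04,0,0.574,0,4],[-0.2,13.5,-0.04,0,0.574,0,4],[-0.2,14.3,-0.04,0,0.574,0,4],[-0.2,14.5,-0.04,0,0.574,0,4],[-0.2,14.5,-0.04,0,0.574,0,4]]]'
python3 - <<'E'
from h import *
cv2.imwrite("pics/n.png",imaging.capture("wrist"))
im=imaging.capture("scene")[150:300,320:460];cv2.imwrite("pics/n3.png",cv2.resize(im,None,fx=4,fy=4,interpolation=cv2.INTER_CUBIC))
plan((.477,-.1448,.2),.072-.574)
E
```

```text
clock: 16.13
tool_pos: [0.477, -0.1448, 0.2175]
tcp_rot: [-0.685, 0.175, -0.175, 0.685]
force: [0.2, 0.0, -0.1]
width: 0.0402
clock 16.2333 pos [ 0.4777 -0.1451  0.2188] F [-0.4171 -0.0882  0.2016] w 0.040028007639449 j [-0.4344  0.2267  1.7965  0.0001  1.1165  0.066 ]
shift cm [-0.0789  1.8844 -0.0064] rot [-0.0002  0.0015  0.0018]
```

View pics/n.png

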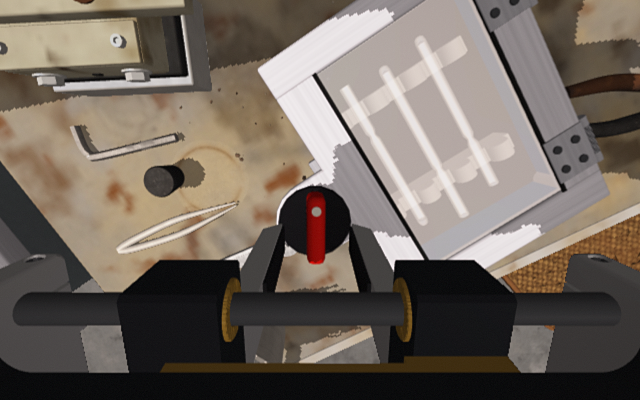

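View pics/n3.png

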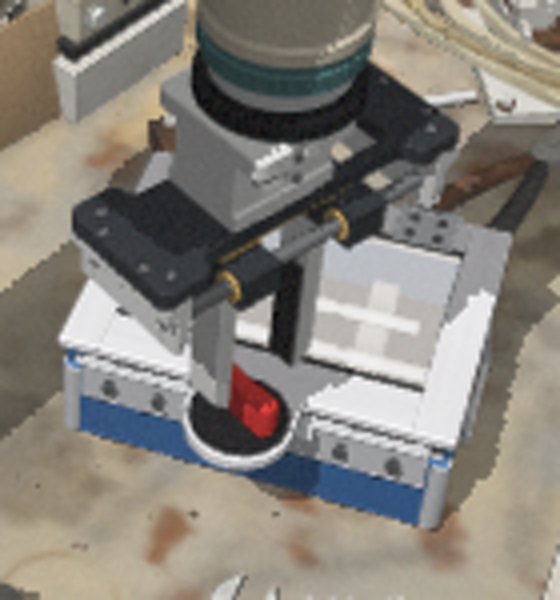

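```bash
python3 -m pendant '[[[0,0.6,0,0,0,0,2.4],[0,1.2,0,0,0,0,2.4],[0,1.6,0,0,0,0,2.2],[0,1.8,0,0,0,0,2.2],[0,1.8,0,0,0,0,2.2]]]'; python3 -m pendant '[[[0,0.2,0,0,0,0,2.2],[0,0.4,0,0,0,0,2.2],[0,0.4,0,0,0,0,2.2]]]';python3 -m pendant '[[[0,0.15,0,0,0,0,2.2],[0,0.3,0,0,0,0,2.2],[0,0.3,0,0,0,0,2.2]]]'
```

```text
clock: 16.65
tool_pos: [0.4767, -0.1446, 0.1994]
tcp_rot: [-0.685, 0.176, -0.175, 0.685]
force: [0.3, 0.8, 0.7]
width: 0.0218
clock: 16.9
tool_pos: [0.4769, -0.1448, 0.1957]
tcp_rot: [-0.685, 0.176, -0.175, 0.685]
force: [-0.0, 0.3, -0.7]
width: 0.0217
clock: 17.15
tool_pos: [0.4769, -0.1448, 0.1927]
tcp_rot: [-0.685, 0.176, -0.175, 0.685]
force: [0.4, -0.3, 1.5]
width: 0.0217
```

```bash
python3 -m pendant '[[[0,0.15,0,0,0,0,2.2],[0,0.15,0,0,0,0,2.2]]]';python3 -m pendant '[[[0,0.15,0,0,0,0,2.2],[0,0.15,0,0,0,0,2.2]]]'
```

```text
clock: 17.32
tool_pos: [0.4771, -0.1449, 0.1914]
tcp_rot: [-0.685, 0.176, -0.176, 0.685]
force: [-0.1, 0.4, -0.2]
width: 0.0216
clock: 17.48
tool_pos: [0.477, -0.1449, 0.19]
tcp_rot: [0.685, -0.176, 0.176, -0.685]
force: [-1.4, -0.2, 1.8]
width: 0.0218
```

```bash
python3 -m pendant '[[[0,0,0,0,0,0,0.9],[0,0,0,0,0,0,0.9],[0,0,0,0,0,0,0.9],[0,0,0,0,0,0,0.9]]]'
```

```text
clock: 17.82
tool_pos: [0.4759, -0.1442, 0.1896]
tcp_rot: [-0.685, 0.177, -0.174, 0.685]
force: [-3.2, 2.2, 2.7]
width: 0.0117
```

```bash
python3 -m pendant '[[[0,-0.3,0,0,0,0,0.9],[0,-0.6,0,0,0,0,0.9],[0,-0.8,0,0,0,0,0.9],[0,-0.8,0,0,0,0,0.9]]]'; python3 -m pendant '[[[0,0,0,0,-0.1,0,0.9],[0,0,0,0,-0.2,0,0.9],[0,0,0,0,-0.3,0,0.9],[0,0,0,0,-0.4,0,0.9],[0,0,0,0,-0.5,0,0.9],[0,0,0,0,-0.52,0,0.9],[0,0,0,0,-0.52,0,0.9]]]'
python3 - <<'E'
from h import *
s=monitor.read_state();print(s["wrist_torque"],R.from_quat(s["tcp_rot"]).as_matrix()[:2,0])
cv2.imwrite("pics/o.png",imaging.capture("wrist"))
im=imaging.capture("scene")[150:300,320:460];cv2.imwrite("pics/o3.png",cv2.resize(im,None,fx=4,fy=4,interpolation=cv2.INTER_CUBIC))
E
```

```text
clock: 18.15
tool_pos: [0.4768, -0.1442, 0.1976]
tcp_rot: [-0.684, 0.176, -0.175, 0.685]
force: [1.1, 3.8, -4.7]
width: 0.0125
clock: 18.73
tool_pos: [0.4776, -0.1444, 0.1977]
tcp_rot: [-0.707, -0.006, 0.005, 0.708]
force: [2.5, 3.7, -6.7]
width: 0.0128
[ 0.8445  0.162  -0.0459] [0.9999 0.0161]
```

View pics/o.png

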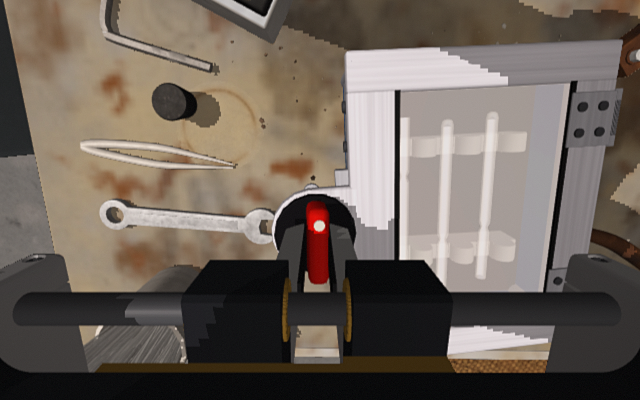

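View pics/o3.png

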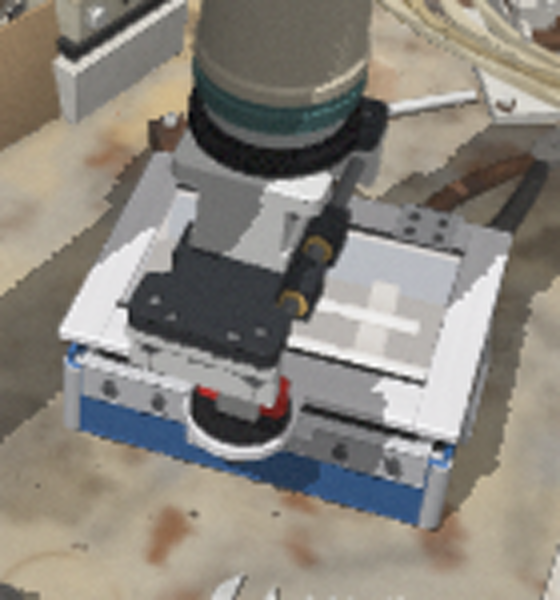

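```bash
python3 -m pendant '[[[0,0.3,0,0,0,0,0.9],[0,0.6,0,0,0,0,0.9],[0,0.9,0,0,0,0,0.9],[0,0.9,0,0,0,0,0.9]]]'; python3 -m pendant '[[[0,0.1,0,0,0,0,0.9],[0,0.2,0,0,0,0,0.9],[0,0.2,0,0,0,0,0.9]]]';python3 -m pendant '[[[0,0.1,0,0,0,0,0.9],[0,0.2,0,0,0,0,0.9],[0,0.2,0,0,0,0,0.9]]]'
```

```text
clock: 19.17
tool_pos: [0.4765, -0.1445, 0.189]
tcp_rot: [-0.707, -0.006, 0.007, 0.707]
force: [-1.4, 3.4, 1.5]
width: 0.0121
clock: 19.42
tool_pos: [0.4763, -0.1445, 0.1876]
tcp_rot: [-0.707, -0.006, 0.007, 0.707]
force: [-2.4, 5.3, 3.0]
width: 0.0119
clock: 19.67
tool_pos: [0.4762, -0.1446, 0.186]
tcp_rot: [-0.707, -0.006, 0.007, 0.707]
force: [-3.9, 5.1, 7.4]
width: 0.0121
```

```bash
python3 -m pendant '[[[-0.05,0.1,0.06,0,0,0,0.9],[-0.05,0.18,0.06,0,0,0,0.9],[-0.05,0.18,0.06,0,0,0,0.9]]]'
```

```text
clock: 19.92
tool_pos: [0.4759, -0.1444, 0.1847]
tcp_rot: [0.707, 0.006, -0.007, -0.707]
force: [-4.8, 4.3, 9.0]
width: 0.0119
```

```bash
python3 -m pendant '[[[-0.1,0.08,0.05,0,0,0,0.9],[-0.1,0.15,0.05,0,0,0,0.9],[-0.1,0.15,0.05,0,0,0,0.9]]]'
python3 - <<'E'
from h import *
F=[]
for i in range(4): imaging.capture("scene"); s=monitor.read_state(); F.append(np.r_[s["force"],s["wrist_torque"]])
print(np.array(F),s["tool_pos"])
E
```

```text
clock: 20.17
tool_pos: [0.4756, -0.1444, 0.1837]
tcp_rot: [0.708, 0.007, -0.006, -0.706]
force: [-3.4, 4.1, 10.1]
width: 0.0117
[[-3.6288  3.2766  9.672   0.862   0.9847  0.0341]
 [-3.2714  5.2587 10.3731  0.8659  1.0722  0.1028]
 [-2.3903  4.4296  9.1995  0.8759  1.0741  0.0405]
 [-3.5773  3.1859 10.3443  0.8969  1.0456  0.0879]] [ 0.4756 -0.1444  0.1837]
```

```bash
python3 -m pendant '[[[0,0.07,0,0,0,0,0.9],[0,0.14,0,0,0,0,0.9],[0,0.14,0,0.0,0,0,0.9]]]'; python3 -m pendant '[[[0,0,0,0,0.1,0,0.9],[0,0,0,0,0.2,0,0.9],[0,0,0,0,0.3,0,0.9],[0,0,0,0,0.3,0,0.9]]]'
python3 - <<'E'
from h import *
F=[]
for i in range(3): imaging.capture("scene"); s=monitor.read_state(); F.append(np.r_[s["force"],s["wrist_torque"]])
print(np.mean(F,0),s["tool_pos"],np.arctan2(*R.from_quat(s["tcp_rot"]).as_matrix()[[1,0],0]))
E
```

```text
clock: 20.62
tool_pos: [0.4755, -0.1444, 0.1825]
tcp_rot: [0.708, 0.007, -0.006, -0.706]
force: [-3.9, 4.6, 11.5]
width: 0.0116
clock: 20.95
tool_pos: [0.4751, -0.1443, 0.1826]
tcp_rot: [0.701, -0.1, 0.101, -0.699]
force: [-5.5, 4.3, 13.0]
width: 0.0116
[-4.977   4.3576 12.7314  0.8605  1.3036 -0.0412] [ 0.4751 -0.1444  0.1826] -0.282025675346359
```

```bash
python3 -m pendant '[[[0,0,0,0,0.07,0,0.9],[0,0,0,0,0.14,0,0.9],[0,0,0,0,0.2,0,0.9]]]'
python3 - <<'E'
from h import *
F=[]
for i in range(2): imaging.capture("scene"); s=monitor.read_state(); F.append(np.r_[s["force"],s["wrist_torque"]])
print(np.mean(F,0),s["tool_pos"],np.arctan2(*R.from_quat(s["tcp_rot"]).as_matrix()[[1,0],0])-.072)
E
```

```text
clock: 21.35
tool_pos: [0.4748, -0.1442, 0.1825]
tcp_rot: [0.687, -0.17, 0.17, -0.686]
force: [-5.8, 4.9, 13.9]
width: 0.0118
[-5.8806  4.1888 13.6345  0.913   1.3877 -0.0265] [ 0.4748 -0.1442  0.1826] -0.5549930980626455
```

```bash
python3 -m pendant '[[[-0.05,0,0,0,0.05,0,0.9],[-0.1,0,0,0,0.1,0,0.9],[-0.1,0,0,0,0.15,0,0.9]]]'
python3 - <<'E'
from h import *
F=[]
for i in range(2): imaging.capture("scene"); s=monitor.read_state(); F.append(np.r_[s["force"],s["wrist_torque"]])
print(np.mean(F,0),s["tool_pos"],np.arctan2(*R.from_quat(s["tcp_rot"]).as_matrix()[[1,0],0])-.072)
E
```

```text
clock: 21.7
tool_pos: [0.4744, -0.144, 0.1827]
tcp_rot: [0.673, -0.22, 0.221, -0.671]
force: [-5.9, 4.4, 12.7]
width: 0.0115
[-4.5369  3.4397 13.825   0.8292  1.2295 -0.0526] [ 0.4744 -0.144   0.1827] -0.7047818582970338
```

```bash
python3 -m pendant '[[[0,0,0,0,0.06,0,0.9],[0,0,0,0,0.12,0,0.9],[0,0,0,0,0.18,0,0.9],[0,0,0,0,0.2,0,0.9]]]'
python3 - <<'E'
from h import *
F=[]
for i in range(2): imaging.capture("scene"); s=monitor.read_state(); F.append(np.r_[s["force"],s["wrist_torque"]])
print(np.mean(F,0),s["tool_pos"],np.arctan2(*R.from_quat(s["tcp_rot"]).as_matrix()[[1,0],0])-.072)
E
python3 -m pendant '[[[0,0,0,0,0.06,0,0.9],[0,0,0,0,0.12,0,0.9],[0,0,0,0,0.18,0,0.9],[0,0,0,0,0.2,0,0.9]]]'
python3 - <<'E'
from h import *
F=[]
for i in range(2): imaging.capture("scene"); s=monitor.read_state(); F.append(np.r_[s["force"],s["wrist_torque"]])
print(np.mean(F,0),s["tool_pos"],np.arctan2(*R.from_quat(s["tcp_rot"]).as_matrix()[[1,0],0])-.072)
cv2.imwrite("pics/p.png",imaging.capture("wrist"))
E
```

```text
clock: 22.13
tool_pos: [0.4742, -0.1438, 0.1826]
tcp_rot: [0.647, -0.286, 0.287, -0.646]
force: [-5.0, 4.3, 13.5]
width: 0.012
[-5.624   3.7946 13.6787  0.9011  1.2715 -0.0154] [ 0.4742 -0.1438  0.1827] -0.904202163355783
clock: 22.57
tool_pos: [0.4741, -0.1436, 0.1827]
tcp_rot: [0.615, -0.349, 0.35, -0.614]
force: [-5.2, 4.6, 14.1]
width: 0.0119
[-6.0446  4.5374 13.7863  0.9814  1.3561  0.0047] [ 0.4741 -0.1436  0.1827] -1.1042666652083288
```

View pics/p.png

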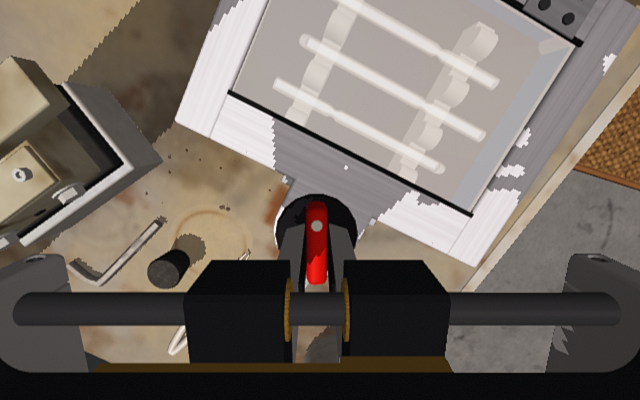

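```bash
python3 -m pendant '[[[0,0,0,0,0.06,0,0.9],[0,0,0,0,0.12,0,0.9],[0,0,0,0,0.18,0,0.9],[0,0,0,0,0.24,0,0.9],[0,0,0,0,0.3,0,0.9],[0,0,0,0,0.3,0,0.9]]]'
python3 - <<'E'
from h import *
F=[]
for i in range(2): imaging.capture("scene"); s=monitor.read_state(); F.append(np.r_[s["force"],s["wrist_torque"]])
print(np.mean(F,0),s["tool_pos"],np.arctan2(*R.from_quat(s["tcp_rot"]).as_matrix()[[1,0],0])-.072)
E
python3 -m pendant '[[[0,0,0,0,0.06,0,0.9],[0,0,0,0,0.12,0,0.9],[0,0,0,0,0.17,0,0.9],[0,0,0,0,0.17,0,0.9]]]'
python3 - <<'E'
from h import *
F=[]
for i in range(2): imaging.capture("scene"); s=monitor.read_state(); F.append(np.r_[s["force"],s["wrist_torque"]])
print(np.mean(F,0),s["tool_pos"],np.arctan2(*R.from_quat(s["tcp_rot"]).as_matrix()[[1,0],0])-.072)
E
```

```text
clock: 23.22
tool_pos: [0.4739, -0.1432, 0.1826]
tcp_rot: [0.556, -0.437, 0.437, -0.555]
force: [-6.5, 6.3, 14.7]
width: 0.0118
[-5.9632  5.7325 14.5946  1.1308  1.3691 -0.0146] [ 0.4739 -0.1432  0.1826] -1.4043129445105942
clock: 23.65
tool_pos: [0.4738, -0.143, 0.1826]
tcp_rot: [0.517, -0.483, 0.483, -0.516]
force: [-6.0, 7.4, 13.7]
width: 0.0117
[-6.0269  7.1269 14.1687  1.2955  1.3276  0.1066] [ 0.4738 -0.1429  0.1826] -1.5738051950696366
```

```bash
python3 -m pendant '[[[0,0,0,0,0.03,0,0.9],[0,0,0,0,0.06,0,0.9],[0,0,0,0,0.06,0,0.9]]]'
python3 - <<'E'
from h import *
F=[]
for i in range(2): im=imaging.capture("wrist"); s=monitor.read_state(); F.append(np.r_[s["force"],s["wrist_torque"]])
print(np.mean(F,0),s["tool_pos"],np.arctan2(*R.from_quat(s["tcp_rot"]).as_matrix()[[1,0],0])-.072)
cv2.imwrite("pics/q.png",im)
E
```

```text
clock: 24.0
tool_pos: [0.4738, -0.1429, 0.1826]
tcp_rot: [0.503, -0.498, 0.498, -0.502]
force: [-6.1, 7.3, 14.5]
width: 0.0123
[-4.7829  6.4007 14.7128  1.3343  1.2993  0.608 ] [ 0.4738 -0.1429  0.1826] -1.6320499596807658
```

View pics/q.png

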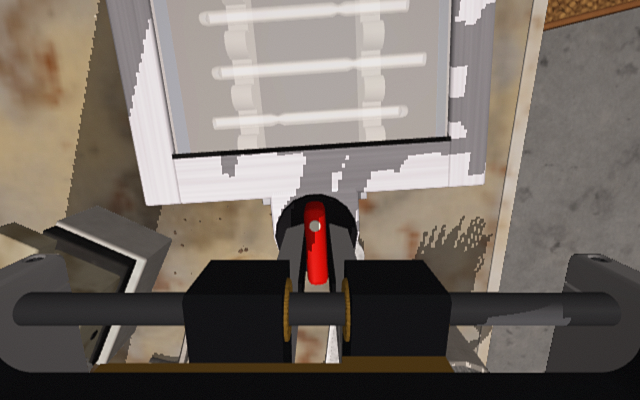

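```bash
python3 -m pendant '[[[0,0,0,0,-0.025,0,0.9],[0,0,0,0,-0.05,0,0.9],[0,-0.1,0,0,-0.05,0,0.9],[0,-0.2,0,0,-0.05,0,0.9],[0,-0.3,0,0,-0.05,0,0.9],[0,-0.3,0,0,-0.05,0,0.9]]]'
python3 - <<'E'
from h import *
F=[]
for i in range(2): im=imaging.capture("wrist"); s=monitor.read_state(); F.append(np.r_[s["force"],s["wrist_torque"]])
print(np.mean(F,0),s["tool_pos"],np.arctan2(*R.from_quat(s["tcp_rot"]).as_matrix()[[1,0],0])-.072)
E
```

```text
clock: 24.6
tool_pos: [0.474, -0.1429, 0.1849]
tcp_rot: [0.515, -0.485, 0.485, -0.515]
force: [-4.6, 6.2, 9.6]
width: 0.0117
[-4.0124  6.7113 10.1258  1.2465  1.1728  0.2306] [ 0.474  -0.1429  0.1849] -1.5833605956771797
```

```bash
python3 -m pendant '[[[0,-0.1,0,0,0,0,0.9],[0,-0.2,0,0,0,0,0.9],[0,-0.2,0,0,0,0,0.9]]]'; python3 -m pendant '[[[0,-0.1,0,0,0,0,0.9],[0,-0.2,0,0,0,0,0.9],[0,-0.2,0,0,0,0,0.9]]]'
```

```text
clock: 24.95
tool_pos: [0.4741, -0.1429, 0.1852]
tcp_rot: [0.515, -0.485, 0.485, -0.514]
force: [-1.2, 5.9, -2.6]
width: 0.0116
clock: 25.2
tool_pos: [0.4743, -0.143, 0.1855]
tcp_rot: [0.515, -0.486, 0.484, -0.514]
force: [2.1, 3.5, -16.4]
width: 0.012
```

```bash
python3 -m pendant '[[[0,0.15,0,0,0,0,0.9],[0,0.22,0,0,0,0,0.9],[0,0.22,0,0,0,0,0.9]]]'; python3 -m pendant '[[[0,0,0,0,0,0,1.4],[0,0,0,0,0,0,1.8],[0,0,0,0,0,0,2.4],[0,0,0,0,0,0,2.4],[0,0,0,0,0,0,2.4]]]'; python3 -m pendant '[[[0,-1,0,0,0,0,2.4],[0,-3,0,0,0,0,2.4],[0,-6,0,0,0,0,3],[0,-10,0,0,0,0,4],[0,-14,0,0,0,0,4],[0,-16,0,0,0,0,4],[0,-16,0,0,0,0,4],[0,-16,0,0,0,0,4]]]'
python3 - <<'E'
from h import *
s=monitor.read_state();t=(s["tool_pos"],s["tcp_rot"]);im=imaging.capture("wrist");cv2.imwrite("pics/r.png",im);print(t,s["force"])
im=imaging.capture("scene");cv2.imwrite("pics/r3.png",cv2.resize(im[200:300,320:460],None,fx=5,fy=5,interpolation=cv2.INTER_CUBIC))
E
```

```text
clock: 25.45
tool_pos: [0.4741, -0.143, 0.1853]
tcp_rot: [0.515, -0.486, 0.485, -0.514]
force: [-1.7, 5.2, -3.8]
width: 0.0114
clock: 25.87
tool_pos: [0.4755, -0.1443, 0.1859]
tcp_rot: [-0.514, 0.484, -0.486, 0.515]
force: [0.6, -0.1, -0.9]
width: 0.0237
clock: 26.53
tool_pos: [0.475, -0.1436, 0.3468]
tcp_rot: [-0.514, 0.484, -0.486, 0.515]
force: [-0.0, 0.7, 0.1]
width: 0.04
(array([ 0.475 , -0.1436,  0.3468]), array([-0.5141,  0.4837, -0.4865,  0.5148])) [-0.0148  0.6696  0.0648]
```

View pics/r.png

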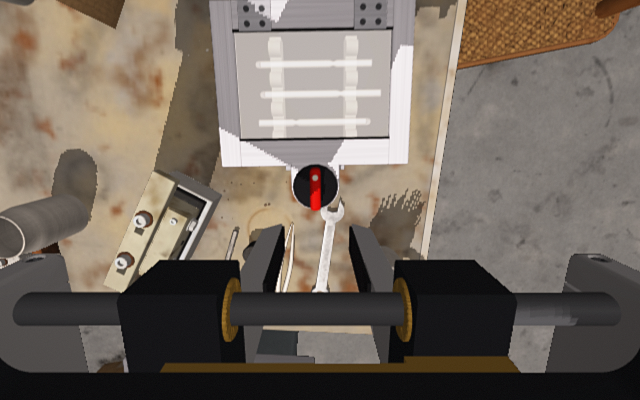

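View pics/r3.png

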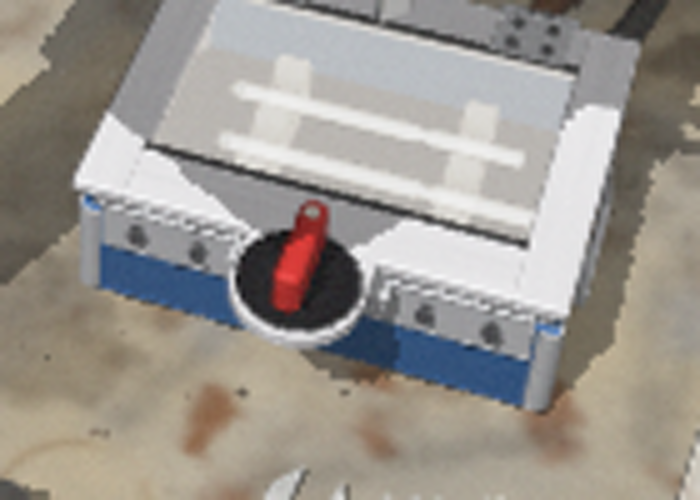

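```bash
python3 -c "
from workcell import bot; print(bot.finish_job())"
```

```text
the job is handed in; nothing more can be done
None
```

The loose tube is in the front cradle beside the other two, and the lid is shut with the latch turned to its stop. I handed the job in at about 27 s of the 67 s allowed.

**Tube:** I set it down and released it at contact. While I was feeling for the cradle floor, the contact force briefly reached 18 N, more than I intended. I backed off before opening the fingers. Afterwards all three tubes showed whole and parallel, the loose one in the front cradle.

**Lid:** I pushed it slowly past upright, then let it sink shut on its own damped hinge. The latch stood at about 0.57 rad, where the tongue catches on the keeper. I lifted the lid a little, turned the latch back to about 0.05 and lowered the lid again.

**Latch:** I pressed at 12–15 N and turned the latch clockwise. There was no resistance at the keeper, and it met its end stop at about 1.57 rad (0.6 N m there, then backed off).

**Last checks:**
- With the bar still gripped, an upward pull of about 16 N did not lift the lid.
- After letting go, the pictures showed the lid down and the bar square to the case front. The robot was clear of everything.
- I did not check the bench things one by one. No unexpected contact showed in the forces, and the wrench and others in the last views looked undisturbed.

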